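Lock a pedal hub and take off its cap of unknown thread hand

TASK

Two pedal hubs stand in the service fixture: one already has both of its locking pins, the other has two empty bores. Drop the two loose pins from the wooden holder one by one into the empty bores, fully home, and leave them there; then loosen that same hub's black hexagon cap - nobody knows whether its thread is right- or left-handed, so try both ways - and lift it off. Finish while still holding the cap in the gripper, upright and still, at least a hand's breadth (8 cm) above where it sat, and leave the other things on the bench where they are.

Things in the scene. Friction and masses are not known exactly. Their poses are not given: they have to be found in the camera images.
- fixture: Steel fixture plate 200 (x) x 320 (y) x 10 mm, fixed on the bench; origin at the centre of its underside. Carries two hubs 170 mm apart along its y; the other hub is like hub_a but has both pins in. Cap tops stand 96 mm, seated pins 85 mm above the bench: carry things over them.
- hub_a: The hub to be opened, fixed on the fixture on either side: grey plate 170 (x) x 90 (y) x 30 mm high, black cap in the middle, two empty bores on its x axis 68 mm either side of the middle. Origin: centre of the underside, 10 mm above the bench; z up.
- bore_near (a point): Centre of the mouth of hub_a's bore on its -x side, level with the plate's top (40 mm above the bench). Bore 15 mm wide, 25 mm deep, blind.
- bore_far (a point): Same, the bore on hub_a's +x side.
- pin_1_center (a point): Steel locking pin, upright, 70 mm tall: shank 12 mm across, 50 mm long, chamfered foot; above it a round head 20 mm across, 20 mm tall, to grip. Point half-way up, 25 mm below the head's middle. Starts loose in a wooden holder (55 x 125 x 20 mm), foot 5 mm above the bench, 15 mm deep. Fully home in a hub bore this point is 10 mm above the bore's mouth. Either pin fits either bore.
- pin_2_center (a point): The second locking pin, like the first; it stands 70 mm from it in the same holder, along the holder's long side.
- cap_center (a point): hub_a's black cap, about 110 g: round skirt 64 mm across, 24 mm tall, on it a hexagon 36 mm across flats, 24 mm tall. Point on the axis where skirt and hexagon meet, half-way up (24 mm over the lower edge); the hexagon's middle is 12 mm above it. z up; a pair of flats faces +x and -x, others every 60 deg. Closed, its x lies along hub_a's x (within 3 deg), its point 62 mm above hub_a's origin.
- cap_seat (a point): Top of hub_a's metal boss, where the cap's lower edge sits. Short interrupted thread: in the wrong direction the cap stops dead within 10 deg; in the loosening direction it turns easily, without rising, and lifts straight off once turned 45 to 70 deg (60 is good; it stops again at 73). Locked, it has 2 mm of play up and down. The loosening direction, clockwise or not, differs from start to start and cannot be seen.
- oil_bottle: Bystander: closed bottle, 50 mm across, 130 mm tall, loose; origin at the centre of its underside.
- mug: Bystander: white mug, 80 mm across, 90 mm tall; origin at the centre of its underside.
- carton: Bystander: cardboard box 70 x 100 x 50 mm; origin at the centre of its underside.
There are look-alikes about, which are no part of the job. What is shaped like the part that bears pin_1_center but green is not meant.

How it is judged:
By the outcome, as a careful person would: the job done as asked, in the order asked, and still so for the second after the job is handed in, while the arm keeps its last pose, push and grip.
It also fails if it takes over 64 s, if anything falls off the work surface, if the arm or the gripper's body presses on something with over 40 N, if the wrist force passes 120 N, or if a joint passes its speed limit or range.

ROBOT

A 6-joint arm with a two-finger parallel gripper is mounted at the origin on the work surface. World frame = base frame: x ahead of the robot, y to its left, z up, the work surface at z = 0. Lengths are in m, angles in degrees, forces in N, time in s.
With the tool pointing down it reaches from about 0.35 to 0.875 m from the base axis. Payload 4.2 kg.
Tool frame: the origin (TCP) lies between the finger pads; the fingertips stand 17 mm ahead of it and the grasp point (between the pads) lies 2 mm behind it; z points along the fingers, y is the direction in which the jaws open and shut (so a half turn about z gives the same grasp; the last joint's range is limited). The gripper opens to 87 mm and grips with 3 to 60 N. Pads are 19 mm wide; open, the fingers measure 117 mm over their backs; the gripper's body (75 mm by 190 mm) begins 51 mm behind the grasp point.
Start: joints at [-49.125, 22.042, 0.453, 0, -68.411, -14.817], TCP at [0.275, -0.561, 0.213] pointing down, gripper open.
Joint ranges: [-179.83, 179.83], [-69.29, 118.12], [-61.27, 80.66], [-181.25, 117.63], [-171.15, -9.14], [-177.46, 177.46]. Speed limits (degrees/s): [159.86, 159.86, 180, 180, 180, 180].

INTERFACE

Orientations are given as a 3x3 rotation matrix whose columns are the frame's x, y, z axes.
In Python, from station import r gives the robot as it stands.
- The arm moves only by the shell command python3 -m creep 'ROWS'. ROWS is JSON, a list of rows, each a list of 7 numbers: the opening, from 0 (shut) to 1 (fully open), then the shift along the tool's x, y, z scaled (see below), then the turn, a rotation vector about the tool's x, y, z scaled (see below). A call has 1 to 5 rows; each row is the pose to reach, as a shift and turn from the pose measured when the call began, along the tool's axes at that moment, turning the shorter way round; what a row does not reach only later rows make up. The controller multiplies each number of a shift by 300 mm and each number of a turn by 180 degrees. A row lasts 1/12 s, in which the tool goes at most 41.7 mm and 7.16 degrees, less where a joint would pass 70% of its speed; a pose out of reach is approached as far as the arm can. A call with a number of a shift or a turn outside -1 to 1 is refused whole. A call with a gripper value outside its range is refused whole. The fingers move at their own pace and stop on an object; the grip force is fixed at half the most. Time passes only in rows, so rows that repeat a pose let the fingers close. It gives the time, the measured TCP pose, the force and the opening at its end, in the units of the state.
- r.sense(): the state, without advancing time (a new reading comes with each control period).
- r.capture(name): name is "scene" or "side" or "wrist"; returns the picture (420x560x3 uint8, blue, green, red); there is no depth.
- r.camera_model(name): a dict with "mtx" (3x3 intrinsics, pixels), "R" (3x3) and "t" (3): a world point X has camera coordinates R X + t; the wrist camera has in their place "mount" (4x4, takes a point from camera to tool coordinates, whose origin is the TCP and whose axes are the flange's). Camera axes: x right, y down, z forward; pixel columns grow to the right and rows downward; lengths in m; the calibration is good to about 2 mm. A picture is of the moment at which its call begins: read the wrist's pose just before it. camera_model takes no time and is no camera call.
- r.finish_job(): hands the job in, once; it reports no verdict.
Trained networks look in the newest picture that a camera, given by its name, has taken for a name from the list of things; names that differ only in an ending like _2 or _b are one class to them, and where a whole thing is asked for, a point or a joint stands for the part that bears it (a point fixed in the world has none). Each returns a list of dicts, best first, with "score" (0 to 1); they miss things now and then, are a little off and sometimes report something else, mostly with a low value. They report only what shows in the picture. A call takes as long as a camera call. They do not tell look-alikes from the thing itself.
- r.recognise(camera, target): "rect" ([left, top, right, bottom] as shares, 0 to 1, of the picture: columns of its width, rows of its height, round what is visible of it).
- r.outline_of(camera, target): "pixels" (420x560 bool, what is visible of it) and "rect" ([left, top, right, bottom] as shares, 0 to 1, of the picture: columns of its width, rows of its height, round what is visible of it).
The state is a dict: "time_s": time; "joints": joint angles; "joint_velocities": joint speeds; "effort": joint torques, N m; "tcp_pos": TCP position; "ee_rot": TCP orientation; "wrist_force": force on the tool from outside, world axes, zero at the start; "moment": the same for the moment, N m; "gripper_width": opening from 0.0 (shut) to 1.0 (fully open).
Only numpy, scipy, OpenCV 4.12 (cv2) and the standard library are available. Lean on these libraries where they do the work, as an engineer would, in place of code of your own. Each camera call takes 0.05 s, during which the arm holds its last target.

## Working session

There is one attempt and no reset: what is moved stays moved. The work goes in short steps, Python scripts to look and compute and a shell command to move; the robot and the scene stay as the last step left them, time stands still between calls to the robot, and variables do not carry over. Pictures are saved under pics/ and viewed, and the job is handed in when it is done.

```bash
ls; mkdir -p pics; python3 - <<'E'
from station import r
import cv2
s=r.sense()
for k,v in s.items(): print(k,v)
for n in ["scene","side","wrist"]:
    im=r.capture(n); cv2.imwrite(f"pics/{n}0.png",im)
    print(n,r.camera_model(n))
E
```

```text
pics
time_s 0.0
joints [-4.91274152e+01  2.20921079e+01  3.81384853e-01 -3.01722865e-02
 -6.84094896e+01 -1.48150482e+01]
joint_velocities [-0.0187423   0.02756697 -0.10359891 -0.08137408  0.02343291  0.02691812]
effort [ 8.24480449e-04 -3.90664530e+01  1.87407267e+01  4.21975806e+00
  1.09693818e-02 -1.86603183e-04]
tcp_pos [ 0.27429219 -0.56092239  0.21195332]
ee_rot [[-8.98438677e-01 -4.39097869e-01 -1.00266150e-03]
 [-4.39099009e-01  8.98436655e-01  1.90690223e-03]
 [ 6.35111367e-05  2.15350239e-03 -9.99997679e-01]]
wrist_force [-0.44430304  0.60970549 -0.15078965]
moment [-0.00349499  0.01783811  0.05232751]
gripper_width 1.004939515196651
scene {'mtx': array([[483.71529098,   0.        , 280.21456803],
       [  0.        , 483.71529098, 209.04279823],
       [  0.        ,   0.        ,   1.        ]]), 'R': array([[ 0.71429936,  0.69969304, -0.01435554],
       [ 0.44962327, -0.47453527, -0.75673984],
       [-0.53629781,  0.5340842 , -0.65355851]]), 't': array([-0.3932229, -0.1588561,  1.4032518])}
side {'mtx': array([[475.1673407 ,   0.        , 275.06383841],
       [  0.        , 475.1673407 , 210.19796482],
       [  0.        ,   0.        ,   1.        ]]), 'R': array([[ 0.99092583, -0.13439543,  0.0019675 ],
       [-0.10242123, -0.76449067, -0.63644631],
       [ 0.08703961,  0.63046958, -0.77131849]]), 't': array([-0.49434462,  0.12034624,  1.30203583])}
wrist {'mtx': array([[291.42281547,   0.        , 278.85348774],
       [  0.        , 291.42281547, 207.53360443],
       [  0.        ,   0.        ,   1.        ]]), 'mount': array([[ 2.01037214e-04, -9.54511783e-01, -2.98173130e-01,
         8.29614393e-02],
       [ 9.99999222e-01,  5.59007139e-04, -1.11526429e-03,
         2.11399271e-04],
       [ 1.23121381e-03, -2.98172674e-01,  9.54511153e-01,
        -1.71300142e-01],
       [ 0.00000000e+00,  0.00000000e+00,  0.00000000e+00,
         1.00000000e+00]])}
```

View pics/scene0.png

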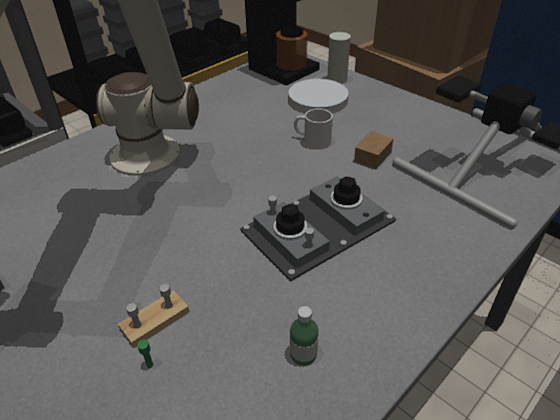

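View pics/side0.png

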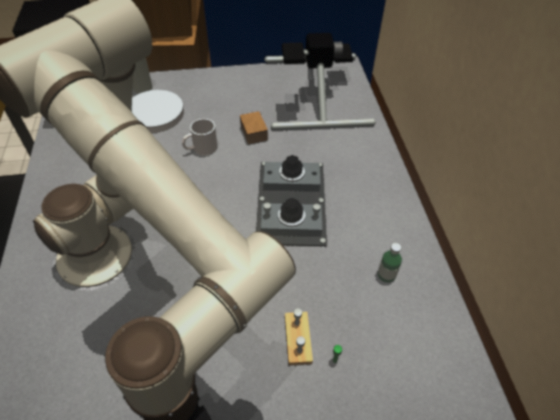

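View pics/wrist0.png

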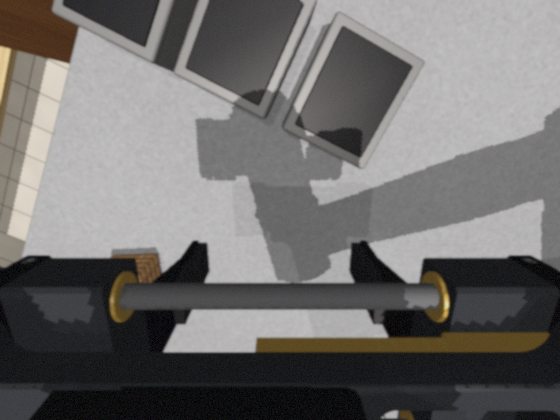

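The scene view shows these parts:
- **Wooden holder:** around (154,317), with two grey pins at (133,315) and (166,297).
- **Green look-alike pin:** at (146,353), standing free.
- **Near hub:** cap at (290,222), with its pins in at (272,203) and (309,237).
- **hub_a:** cap at (347,190), with empty bores at about (324,182) and (366,214).

In the side view the pins are at (297,318) and (300,345), the green one is at (337,352), and hub_a's cap is at (292,166).

```bash
cat > h.py <<'E'
from station import r
import numpy as np, cv2
W,H=560,420
def P(cam):
    c=r.camera_model(cam); return c["mtx"]@np.c_[c["R"],c["t"]]
def proj(cam,X):
    x=P(cam)@np.r_[X,1]; return x[:2]/x[2]
def tri(ua,ub):
    X=cv2.triangulatePoints(P("scene"),P("side"),np.array(ua,float).reshape(2,1),np.array(ub,float).reshape(2,1)); return (X[:3]/X[3]).ravel()
def onz(cam,uv,z):
    c=r.camera_model(cam)
    d=c["R"].T@np.linalg.inv(c["mtx"])@np.r_[uv,1]; o=-c["R"].T@c["t"]
    return o+d*(z-o[2])/d[2]
def wpose():
    s=r.sense(); c=r.camera_model("wrist"); M=c["mount"]
    T=np.eye(4);T[:3,:3]=s["ee_rot"];T[:3,3]=s["tcp_pos"]
    return T@M,c["mtx"]
def wonz(C,K,uv,z):
    d=C[:3,:3]@np.linalg.inv(K)@np.r_[uv,1]; o=C[:3,3]; return o+d*(z-o[2])/d[2]
def wproj(C,K,X):
    p=C[:3,:3].T@(np.array(X)-C[:3,3]); p=K@p; return p[:2]/p[2]
def plan(X,yaxis=None):
    "shift in tool units to bring TCP to X; turn about tool z to bring tool y along yaxis (xy)"
    s=r.sense();R=s["ee_rot"]
    d=R.T@(np.array(X)-s["tcp_pos"])/0.3
    # target rot: z down
    y=np.r_[yaxis if yaxis is not None else R[:2,1],0.];y/=np.linalg.norm(y)
    if yaxis is not None and y@R[:,1]<0: y=-y
    z=np.array([0,0,-1.]);x=np.cross(y,z)
    Rt=np.c_[x,y,z]
    w=cv2.Rodrigues(R.T@Rt)[0].ravel()/np.pi
    return np.round(d,4),np.round(w,4)
E
python3 - <<'E'
from h import *
for cam in ["scene","side"]:
    r.capture(cam)
    for t in ["pin_1_center","cap_center","hub_a","fixture"]:
        for d in r.outline_of(cam,t)[:6]:
            b=np.array(d["rect"])*[W,H,W,H]; ys,xs=np.nonzero(d["pixels"])
            print(cam,t,round(d["score"],2),b.round(1),"cen",xs.mean().round(1),ys.mean().round(1),len(xs))
E
```

```text
scene pin_1_center 0.68 [137.5 339.9 152.4 369.1] cen 145.4 353.0 246
scene pin_1_center 0.54 [128.6 301.7 140.  327. ] cen 133.8 314.9 217
scene pin_1_center 0.2 [335.6 179.  362.1 207.1] cen 346.9 191.9 611
scene cap_center 0.75 [335.  177.8 361.8 207.4] cen 347.1 191.8 614
scene cap_center 0.7 [126.2 303.5 141.8 328.9] cen 133.8 315.1 269
scene hub_a 0.92 [312.8 181.7 390.1 234.9] cen 347.4 207.8 1906
scene fixture 0.92 [240.7 196.3 390.9 283.7] cen 312.9 238.7 2985
side pin_1_center 0.52 [297.1 335.3 306.7 349.5] cen 300.5 344.3 90
side pin_1_center 0.48 [330.8 341.8 341.  362. ] cen 337.0 352.6 112
side cap_center 0.68 [282.8 156.7 302.2 180.8] cen 292.0 167.4 415
side cap_center 0.66 [378.6 247.  401.7 282. ] cen 390.6 263.9 669
side hub_a 0.87 [266.4 163.4 320.3 189.6] cen 292.1 177.8 1271
side fixture 0.57 [253.9 159.4 327.6 247.1] cen 293.8 209.7 1987
side fixture 0.46 [294.9 309.8 302.4 322.4] cen 297.6 316.1 86
side fixture 0.3 [239.8 111.9 267.7 145.3] cen 253.7 127.4 702
```

```bash
python3 - <<'E'
from h import *
a=cv2.imread("pics/scene0.png");b=cv2.imread("pics/side0.png")
c1=cv2.resize(a[275:385,100:200],None,fx=4,fy=4,interpolation=cv2.INTER_CUBIC)
c2=cv2.resize(a[165:265,300:400],None,fx=4,fy=4.4,interpolation=cv2.INTER_CUBIC)
cv2.imwrite("pics/c1.png",np.hstack([c1,c2]))
c1=cv2.resize(b[300:375,270:360],None,fx=4,fy=4,interpolation=cv2.INTER_CUBIC)
c2=cv2.resize(b[150:225,250:340],None,fx=4,fy=4,interpolation=cv2.INTER_CUBIC)
cv2.imwrite("pics/c2.png",np.hstack([c1,c2]))
E
```

```text
(no output)
```

View pics/c1.png

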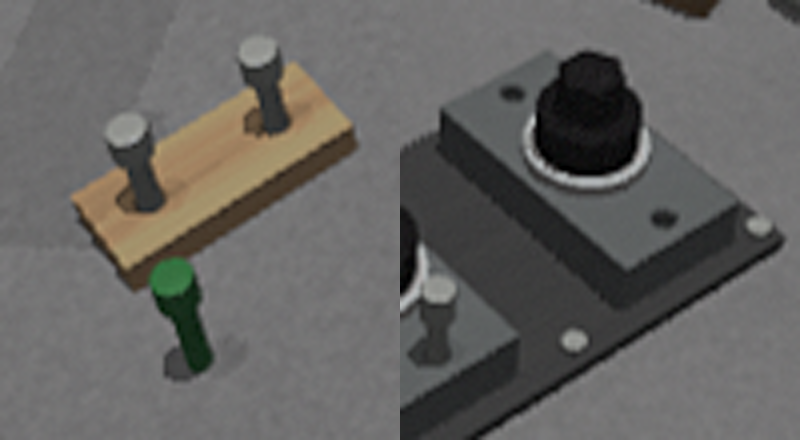

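View pics/c2.png

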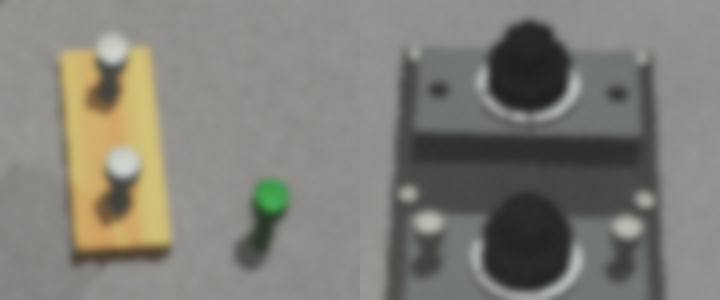

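The crop confirms two grey pins in the wooden holder and a green one outside it, which I will leave alone. The far hub has two empty bores, so it is hub_a. Next I triangulate.

```bash
python3 - <<'E'
from h import *
for n,a,b,z in [("A",(132,307.3),(300.7,340.5),.075),("B",(165,287.8),(298,312),.075),("green",(143.8,344),(337.4,347.5),.07),("near",(328.2,186.1),(269.5,172.5),.04),("far",(366.2,214.5),(314.5,173.2),.04)]:
    print(n,tri(a,b).round(4),onz("scene",a,z).round(4),onz("side",b,z).round(4))
E
```

```text
A [ 0.509  -0.3507  0.0695] [ 0.5127 -0.3505  0.075 ] [ 0.5085 -0.355   0.075 ]
B [ 0.5147 -0.2804  0.0696] [ 0.5184 -0.281   0.075 ] [ 0.5141 -0.2848  0.075 ]
green [ 0.5884 -0.3776  0.0651] [ 0.5917 -0.3784  0.07  ] [ 0.5875 -0.38    0.07  ]
near [0.5105 0.2135 0.0343] [0.5142 0.2099 0.04  ] [0.5096 0.2058 0.04  ]
far [0.646  0.1905 0.036 ] [0.6479 0.1885 0.04  ] [0.6448 0.1848 0.04  ]
```

```bash
python3 - <<'E'
from h import *
c=r.camera_model("wrist");M=np.linalg.inv(c["mount"])
for p in [(0,0,0),(0,0,.05),(0,0,.1),(0,0,.17),(-.05,0,.1),(-.05,0,.17),(-.08,0,.17),(0,0.07,.1)]:
    q=c["mtx"]@(M@np.r_[p,1])[:3]; print(p,(q[:2]/q[2]).round(0))
y=np.array([np.cos(np.radians(110.4)),np.sin(np.radians(110.4))])
print(plan((0.47,-0.32,0.18),y))
print(onz("scene",(305,315),.13),onz("side",(396,247),.13),onz("scene",(316,112),.09), onz("scene",(375,138),.05))
E
```

```text
(0, 0, 0) [279. 251.]
(0, 0, 0.05) [279. 224.]
(0, 0, 0.1) [279. 206.]
(0, 0, 0.17) [279. 189.]
(-0.05, 0, 0.1) [279. 252.]
(-0.05, 0, 0.17) [279. 228.]
(-0.08, 0, 0.17) [279. 249.]
(0, 0.07, 0.1) [351. 206.]
(array([-0.9387,  0.4368,  0.1102]), array([-0.    ,  0.    ,  0.0314]))
[ 0.7813528  -0.17395307  0.13      ] [ 0.77338707 -0.1720036   0.13      ] [0.30479805 0.40014215 0.09      ] [0.47627257 0.4575448  0.05      ]
```

```bash
python3 -m creep '[[1,-0.5,0.22,0,0,0,0.032],[1,-0.94,0.4,0.04,0,0,0.032],[1,-0.97,0.41,0.04,0,0,0.032],[1,-0.97,0.41,0.04,0,0,0.032],[1,-0.97,0.41,0.04,0,0,0.032]]'; python3 - <<'E'
from h import *
y=np.array([np.cos(np.radians(110.4)),np.sin(np.radians(110.4))])
print(plan((0.495,-0.318,0.2),y))
E
```

```text
time_s: 1.07
tcp_pos: [0.4119, -0.4027, 0.206]
ee_rot: [[-0.938, -0.346, 0.001], [-0.346, 0.938, -0.0], [-0.0, -0.001, -1.0]]
wrist_force: [0.2, 0.2, -0.0]
gripper_width: 0.999
(array([-0.3577,  0.169 ,  0.0199]), array([-0.0002,  0.0001, -0.0007]))
```

```bash
python3 -m creep '[[1,-0.13,0.06,0.01,0,0,0],[1,-0.26,0.12,0.02,0,0,0],[1,-0.358,0.169,0.02,0,0,0],[0.7,-0.358,0.169,0.02,0,0,0],[0.6,-0.358,0.169,0.02,0,0,0]]'; python3 - <<'E'
from h import *
C,K=wpose(); im=r.capture("wrist"); cv2.imwrite("pics/w1.png",im); np.savez("w1.npz",C=C,K=K)
for d in r.outline_of("wrist","pin_1_center")[:6]:
    b=np.array(d["rect"])*[W,H,W,H]; print(round(d["score"],2),b.round(1))
for p in [(.5105,-.353,.075),(.516,-.283,.075)]: print(wproj(C,K,p).round(1))
E
```

```text
time_s: 1.48
tcp_pos: [0.4964, -0.3163, 0.1998]
ee_rot: [[-0.937, -0.35, 0.0], [-0.35, 0.937, -0.0], [-0.0, -0.0, -1.0]]
wrist_force: [0.4, -0.5, 0.7]
gripper_width: 0.92
0.75 [197.4 223.3 215.4 240. ]
0.71 [233.5 180.8 254.  204.5]
[241.9 199.2]
[301.5 225.5]
```

View pics/w1.png

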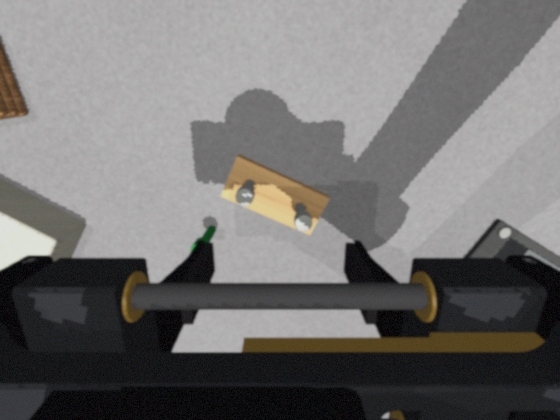

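```bash
python3 - <<'E'
import cv2
a=cv2.imread("pics/w1.png")
cv2.imwrite("pics/w1c.png",cv2.resize(a[150:250,180:340],None,fx=5,fy=5,interpolation=cv2.INTER_CUBIC))
E
```

```text
(no output)
```

View pics/w1c.png

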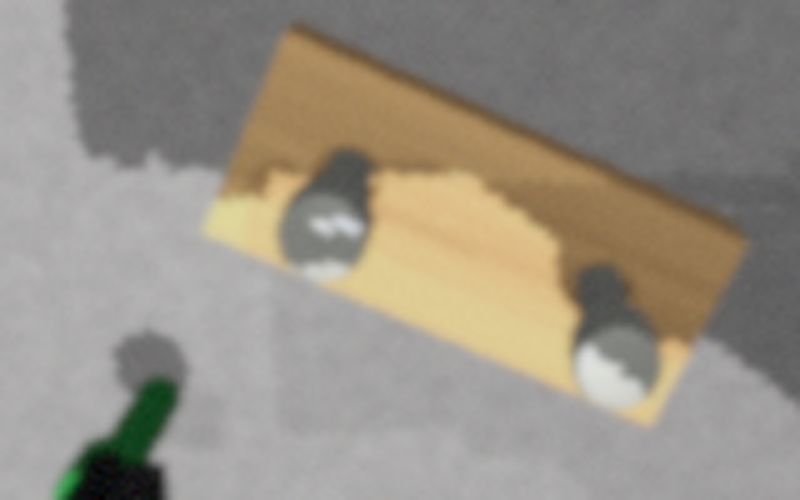

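The close crop shows both grey heads in the wooden block, at about (244,198) and (303,223). The green pin stands outside it at bottom left.

```bash
python3 - <<'E'
from h import *
d=np.load("w1.npz");C,K=d["C"],d["K"]
A=wonz(C,K,(244.4,198),.075);B=wonz(C,K,(303.2,223.2),.075)
print(A,B,np.linalg.norm(A-B))
for X in [(A+[.5105,-.353,.075])/2,(B+[.516,-.283,.075])/2]:
    print(X,plan(np.r_[X[:2],.067]))
E
```

```text
[ 0.50835384 -0.35091723  0.075     ] [ 0.51289341 -0.2823112   0.075     ] 0.06875605283488952
[ 0.50942692 -0.35195861  0.075     ] (array([-0.0066, -0.1226,  0.4432]), array([-0.0001,  0.    ,  0.    ]))
[ 0.5144467 -0.2826556  0.075    ] (array([-0.1023,  0.0883,  0.4432]), array([-0.0001,  0.    ,  0.    ]))
```

```bash
python3 -m creep '[[0.6,-0.102,0.088,0.1,0,0,0],[0.6,-0.102,0.088,0.2,0,0,0],[0.6,-0.102,0.088,0.3,0,0,0],[0.6,-0.102,0.088,0.36,0,0,0],[0.6,-0.102,0.088,0.36,0,0,0]]'; python3 - <<'E'
from h import *
C,K=wpose(); im=r.capture("wrist"); cv2.imwrite("pics/w2.png",im)
print(plan((.5144,-.2826,.066)), r.sense()["tcp_pos"], wproj(C,K,(.5144,-.2826,.075)))
E
```

```text
time_s: 2.0
tcp_pos: [0.5104, -0.2828, 0.0876]
ee_rot: [[-0.939, -0.344, -0.009], [-0.344, 0.939, 0.003], [0.007, 0.006, -1.0]]
wrist_force: [-0.7, 0.2, 0.1]
gripper_width: 0.612
(array([-0.0083,  0.0004,  0.0809]), array([ 0.0007, -0.0013,  0.    ])) [ 0.51222581 -0.283582    0.09026554] [277.0589722  248.23676305]
```

View pics/w2.png

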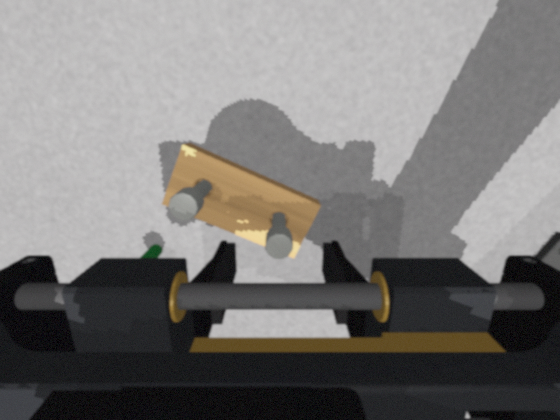

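```bash
python3 -m creep '[[0.6,0,0.002,0.05,0.0007,-0.001,0],[0.6,0,0.002,0.081,0.0007,-0.001,0],[0.6,0,0.002,0.081,0.0007,-0.001,0],[0.6,0,0.002,0.081,0.0007,-0.001,0],[0.3,0,0.002,0.081,0.0007,-0.001,0]]'; python3 -m creep '[[0.1,0,0,0,0,0,0],[0.1,0,0,0,0,0,0],[0.1,0,0,0,0,0,0],[0,0,0,0,0,0,0],[0,0,0,0,0,0,0]]'
python3 - <<'E'
from h import *
C,K=wpose(); im=r.capture("wrist"); cv2.imwrite("pics/w3.png",im[130:330,160:400])
print(r.sense()["tcp_pos"],r.sense()["gripper_width"])
E
```

```text
time_s: 2.47
tcp_pos: [0.5126, -0.2836, 0.0673]
ee_rot: [[-0.939, -0.345, 0.001], [-0.345, 0.939, -0.001], [-0.001, -0.002, -1.0]]
wrist_force: [0.2, 1.0, 0.7]
gripper_width: 0.576
time_s: 2.88
tcp_pos: [0.5127, -0.2836, 0.0675]
ee_rot: [[-0.939, -0.345, 0.002], [-0.345, 0.939, -0.001], [-0.001, -0.002, -1.0]]
wrist_force: [-0.2, 0.5, 0.2]
gripper_width: 0.231
[ 0.51268732 -0.283567    0.06738847] 0.18934413736156527
```

View pics/w3.png

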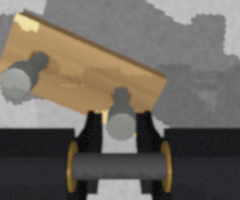

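```bash
python3 -m creep '[[0,0,0,0,0,0,0],[0,0,0,0,0,0,0],[0,0,0,-0.03,0,0,0],[0,0,0,-0.08,0,0,0],[0,0,0,-0.08,0,0,0]]'
python3 - <<'E'
from h import *
C,K=wpose(); im=r.capture("wrist"); cv2.imwrite("pics/w4.png",im[130:330,160:400])
print(r.sense()["tcp_pos"],r.sense()["gripper_width"])
E
```

```text
time_s: 3.35
tcp_pos: [0.5147, -0.2844, 0.0946]
ee_rot: [[-0.938, -0.346, 0.007], [-0.346, 0.938, -0.004], [-0.005, -0.006, -1.0]]
wrist_force: [1.0, 0.9, 0.6]
gripper_width: 0.004
[ 0.51403657 -0.28397963  0.09328779] 0.003657957852085477
```

View pics/w4.png

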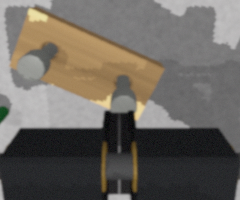

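The grip missed: the fingers closed fully, and the pin still stands in the holder at about (283,233). I'll work out where it is relative to the fingers.

```bash
python3 - <<'E'
from h import *
C,K=wpose(); im=r.capture("wrist"); cv2.imwrite("pics/w5.png",cv2.resize(im[150:310,180:380],None,fx=4,fy=3.75,interpolation=cv2.INTER_CUBIC))
np.savez("w5.npz",C=C,K=K)
im=r.capture("side"); cv2.imwrite("pics/s5.png",cv2.resize(im[280:380,250:380],None,fx=5,fy=5,interpolation=cv2.INTER_CUBIC))
im=r.capture("scene"); cv2.imwrite("pics/sc5.png",cv2.resize(im[250:380,90:240],None,fx=5,fy=4.6,interpolation=cv2.INTER_CUBIC))
print(r.sense()["tcp_pos"],wonz(C,K,(283,233),.075))
E
```

```text
[ 0.51225071 -0.28334761  0.09098393] [ 0.50842061 -0.28310972  0.075     ]
```

View pics/w5.png

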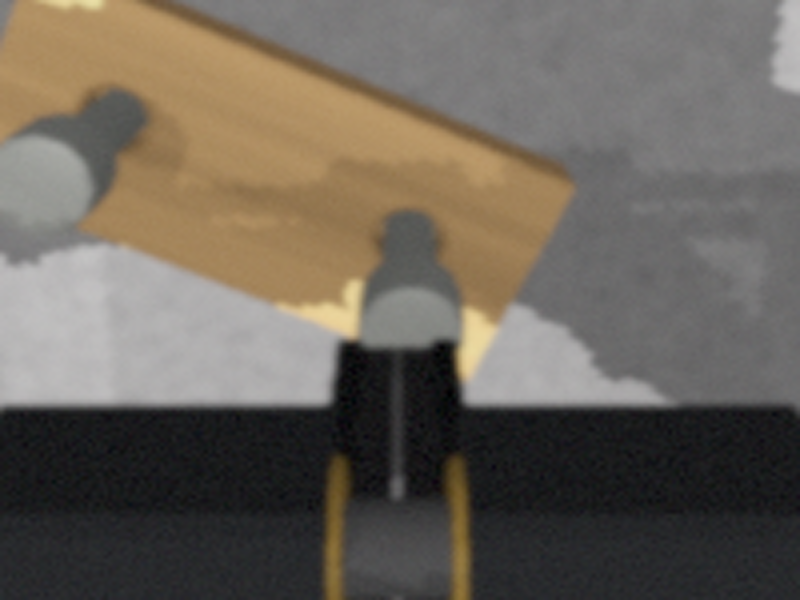

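View pics/s5.png

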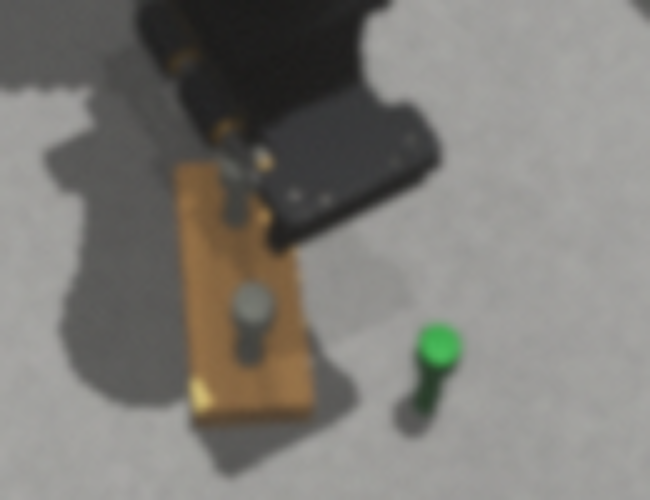

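View pics/sc5.png

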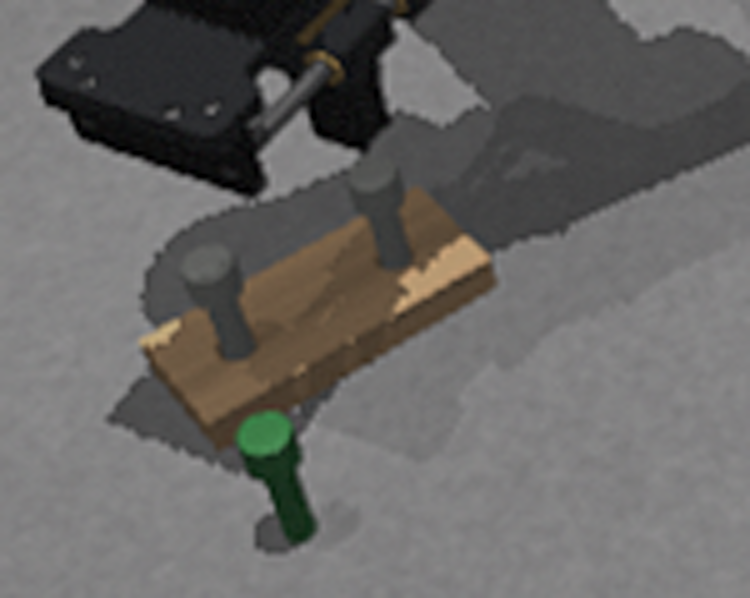

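```bash
python3 - <<'E'
from h import *
c=r.camera_model("wrist");M=np.linalg.inv(c["mount"])
for p in [(0.0095,0,.017),(0,0,.017),(-.0095,0,.017),(0.0095,0,-.01),(0.0095,0,0)]:
    q=c["mtx"]@(M@np.r_[p,1])[:3]; print(p,(q[:2]/q[2]).round(1))
t=r.sense()["tcp_pos"]; tip=t-[0,0,.017]; print(t)
for cam in ["scene","side"]: print(cam,proj(cam,tip),proj(cam,(.5085,-.283,.075)),proj(cam,(.514,-.283,.075)))
E
```

```text
(0.0095, 0, 0.017) [279.  227.7]
(0, 0, 0.017) [279.  240.4]
(-0.0095, 0, 0.017) [279.  252.7]
(0.0095, 0, -0.01) [278.9 244. ]
(0.0095, 0, 0) [278.9 237.5]
[ 0.51225071 -0.28334761  0.09098393]
scene [162.18702991 287.12456749] [161.10747952 285.63360049] [162.77770824 287.16698322]
side [297.08490533 311.74474359] [295.49244346 311.60011825] [297.81564977 311.31537078]
```

```bash
python3 - <<'E'
import cv2,numpy as np
a=cv2.imread("pics/w3.png")[70:190,60:180]
b=cv2.imread("pics/w4.png")[70:190,60:180]
cv2.imwrite("pics/w3c.png",np.hstack([cv2.resize(i,None,fx=3.3,fy=3.3,interpolation=cv2.INTER_CUBIC) for i in (a,b)]))
E
```

```text
(no output)
```

View pics/w3c.png

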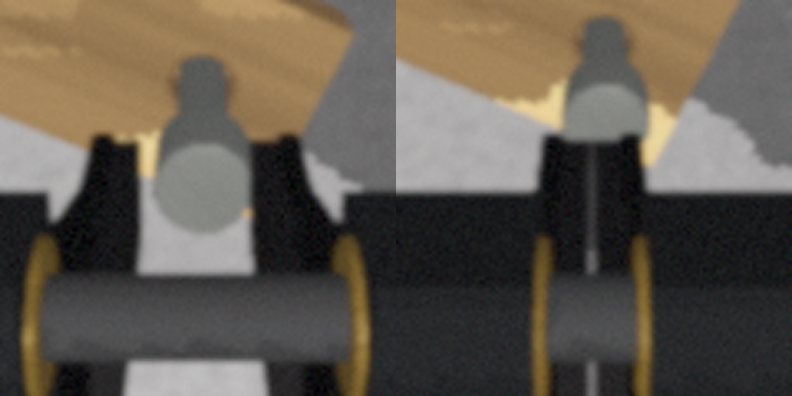

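The close views show the pin head sitting beyond the fingertips: they closed over its upper edge without gripping it. Their tips sit higher relative to the TCP than I had assumed. I'll open, move down to about TCP z = 0.048 (still above the wood whichever offset is right) and grip again.

```bash
python3 -m creep '[[0.6,0,0,-0.03,0,0,0],[0.6,0.007,0.003,-0.03,0,0,0],[0.6,0.007,0.003,-0.03,0,0,0],[0.6,0.007,0.003,-0.03,0,0,0],[0.6,0.007,0.003,-0.03,0,0,0]]'; python3 - <<'E'
from h import *
y=np.array([np.cos(np.radians(110.4)),np.sin(np.radians(110.4))])
print(plan((.5100,-.2836,.048),y), r.sense()["gripper_width"],r.sense()["tcp_pos"])
E
```

```text
time_s: 3.97
tcp_pos: [0.5098, -0.2832, 0.0998]
ee_rot: [[-0.939, -0.344, 0.0], [-0.344, 0.939, -0.001], [-0.0, -0.001, -1.0]]
wrist_force: [0.1, -1.0, -0.4]
gripper_width: 0.299
(array([-1.000e-04, -1.400e-03,  1.727e-01]), array([-0.0002,  0.0001, -0.0014])) 0.2989451965025933 [ 0.50980212 -0.2831695   0.09980935]
```

```bash
python3 -m creep '[[0.55,0,0,0,0,0,0],[0.55,0,0,0,0,0,0],[0.55,0,0,0,0,0,0],[0.55,0,0,0.06,0,0,0],[0.55,0,0,0.09,0,0,0]]';  python3 -m creep '[[0.55,0,0,0.04,0,0,0],[0.55,0,0,0.08,0,0,0],[0.55,0,0,0.08,0,0,0],[0.1,0,0,0.08,0,0,0],[0,0,0,0.08,0,0,0]]'; python3 - <<'E'
from h import *
C,K=wpose(); im=r.capture("wrist"); cv2.imwrite("pics/w6.png",cv2.resize(im[180:330,180:380],None,fx=4,fy=4,interpolation=cv2.INTER_CUBIC))
E
```

```text
time_s: 4.38
tcp_pos: [0.5094, -0.2829, 0.0718]
ee_rot: [[-0.939, -0.344, -0.0], [-0.344, 0.939, 0.0], [0.0, 0.0, -1.0]]
wrist_force: [-0.1, 0.2, 0.0]
gripper_width: 0.539
time_s: 4.8
tcp_pos: [0.5097, -0.2831, 0.0482]
ee_rot: [[-0.939, -0.344, 0.0], [-0.344, 0.939, -0.0], [-0.0, -0.0, -1.0]]
wrist_force: [-0.4, 0.5, 0.8]
gripper_width: 0.474
```

View pics/w6.png

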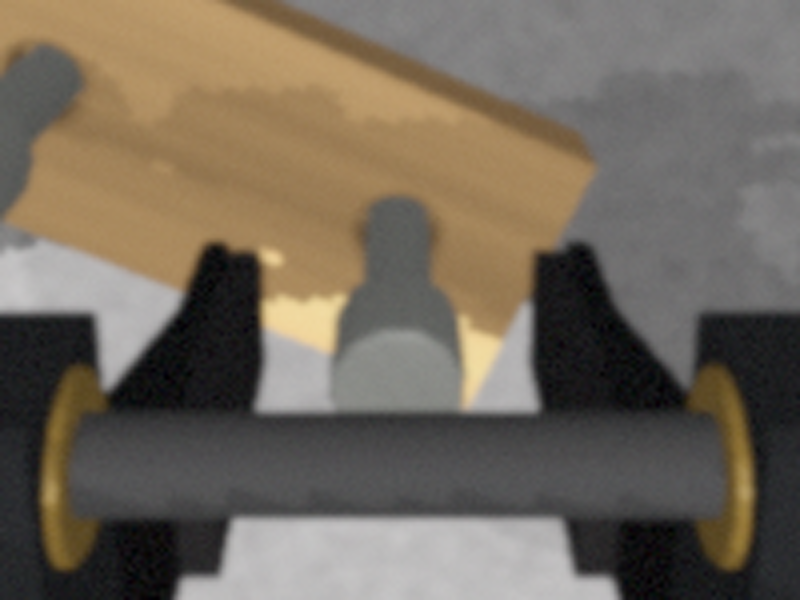

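The head is between the fingers, at about (279,276). I'll close now.

```bash
python3 -m creep '[[0,0,0,0,0,0,0],[0,0,0,0,0,0,0],[0,0,0,0,0,0,0],[0,0,0,0,0,0,0],[0,0,0,0,0,0,0]]';python3 -m creep '[[0,0,0,0,0,0,0],[0,0,0,0,0,0,0]]';  python3 - <<'E'
from h import *
print(r.sense()["gripper_width"])
C,K=wpose(); im=r.capture("wrist"); cv2.imwrite("pics/w7.png",cv2.resize(im[180:330,180:380],None,fx=4,fy=4,interpolation=cv2.INTER_CUBIC))
E
```

```text
time_s: 5.27
tcp_pos: [0.5103, -0.2832, 0.0492]
ee_rot: [[-0.939, -0.344, 0.002], [-0.344, 0.939, -0.001], [-0.002, -0.002, -1.0]]
wrist_force: [-0.3, 0.4, 2.2]
gripper_width: 0.219
time_s: 5.43
tcp_pos: [0.5103, -0.2832, 0.0492]
ee_rot: [[-0.939, -0.344, 0.002], [-0.344, 0.939, -0.001], [-0.002, -0.001, -1.0]]
wrist_force: [-0.3, 1.5, 1.5]
gripper_width: 0.22
0.21983173466917708
```

View pics/w7.png

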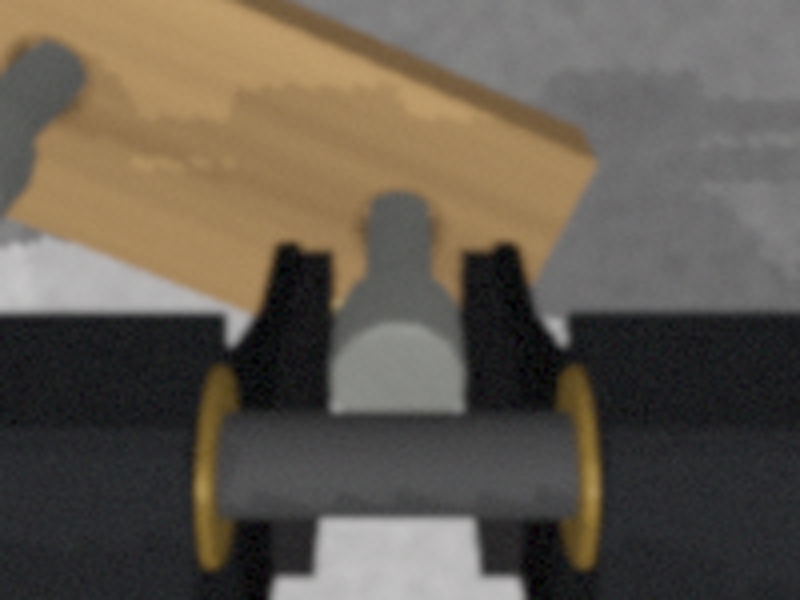

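Gripped at 0.22 of the opening, about 19 mm, so the head is held. Now I lift.

```bash
python3 -m creep '[[0,0,0,-0.1,0,0,0],[0,0,0,-0.24,0,0,0],[0,0,0,-0.38,0,0,0],[0,0,0,-0.46,0,0,0],[0,0,0,-0.46,0,0,0]]';  python3 - <<'E'
from h import *
s=r.sense();print(s["gripper_width"],s["tcp_pos"])
C,K=wpose(); im=r.capture("wrist"); cv2.imwrite("pics/w8.png",im)
y=np.array([np.cos(np.radians(110.4)),np.sin(np.radians(110.4))])
print(plan((.54,.19,.19),y))
E
```

```text
time_s: 5.9
tcp_pos: [0.5133, -0.2846, 0.1941]
ee_rot: [[-0.938, -0.345, 0.014], [-0.345, 0.938, -0.006], [-0.011, -0.01, -1.0]]
wrist_force: [1.2, -0.2, -1.3]
gripper_width: 0.22
0.2204717314668495 [ 0.51334387 -0.28458032  0.19409235]
(array([-0.6324,  1.4495, -0.0017]), array([-0.0018,  0.0023, -0.0014]))
```

View pics/w8.png

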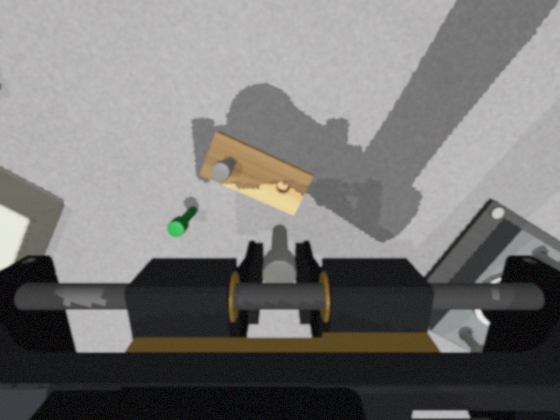

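The pin is in the gripper; the other grey pin is at (222,170) and the empty holder hole at (283,187). I'll carry it over to hub_a.

```bash
python3 -m creep '[[0,-0.05,0.12,0,0,0,0],[0,-0.105,0.245,0,0,0,0],[0,-0.16,0.37,0,0,0,0],[0,-0.215,0.495,0,0,0,0],[0,-0.27,0.62,0,0,0,0]]'; python3 -m creep '[[0,-0.055,0.125,0,0,0,0],[0,-0.11,0.25,0,0,0,0],[0,-0.165,0.375,0,0,0,0],[0,-0.22,0.5,0,0,0,0],[0,-0.275,0.62,0,0,0,0]]'; python3 - <<'E'
from h import *
y=np.array([np.cos(np.radians(110.4)),np.sin(np.radians(110.4))])
print(plan((.54,.19,.19),y))
E
```

```text
time_s: 6.37
tcp_pos: [0.5221, -0.0794, 0.1881]
ee_rot: [[-0.939, -0.343, 0.005], [-0.343, 0.939, -0.003], [-0.004, -0.004, -1.0]]
wrist_force: [0.7, 0.3, -0.9]
gripper_width: 0.219
time_s: 6.78
tcp_pos: [0.5342, 0.1254, 0.1857]
ee_rot: [[-0.939, -0.344, 0.002], [-0.344, 0.939, -0.004], [-0.0, -0.004, -1.0]]
wrist_force: [1.3, 0.9, -1.2]
gripper_width: 0.215
(array([-0.0922,  0.1955, -0.0151]), array([-0.0013,  0.    , -0.0017]))
```

```bash
python3 -m creep '[[0,-0.05,0.1,-0.015,0,0,0],[0,-0.09,0.18,-0.015,0,0,0],[0,-0.09,0.18,-0.015,0,0,0],[0,-0.09,0.18,-0.015,0,0,0]]'; python3 - <<'E'
from h import *
C,K=wpose(); im=r.capture("wrist"); cv2.imwrite("pics/w9.png",im);np.savez("w9.npz",C=C,K=K)
for p in [(.512,.208,.04),(.646,.187,.04)]: print(wproj(C,K,p).round(1))
s=r.sense(); print(s["tcp_pos"],s["joint_velocities"].round(1))
E
```

```text
time_s: 7.12
tcp_pos: [0.5398, 0.1863, 0.1877]
ee_rot: [[-0.938, -0.346, -0.002], [-0.346, 0.938, -0.006], [0.004, -0.005, -1.0]]
wrist_force: [-0.3, 0.1, -1.3]
gripper_width: 0.22
[306.7 177.8]
[250.3 272.5]
[0.53981297 0.1851637  0.18800328] [-1.5 -1.  -0.4  0.2 -0.1 -0.1]
```

View pics/w9.png

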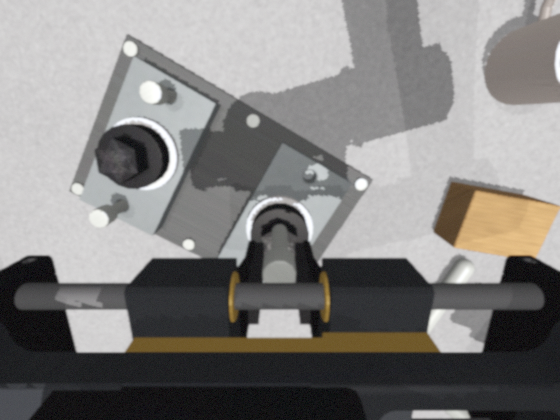

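The near bore shows at about (310,175), and the far bore is hidden behind the gripper. I'll refine the near one.

```bash
python3 - <<'E'
from h import *
im=cv2.imread("pics/w9.png")
cv2.imwrite("pics/w9c.png",cv2.resize(im[150:260,230:370],None,fx=5,fy=5,interpolation=cv2.INTER_CUBIC))
d=np.load("w9.npz");C,K=d["C"],d["K"]
for uv in [(310,175),(311,176),(310,176)]: print(wonz(C,K,uv,.04).round(4))
E
```

```text
[0.5078 0.2103 0.04  ]
[0.5085 0.2118 0.04  ]
[0.5089 0.2107 0.04  ]
```

View pics/w9c.png

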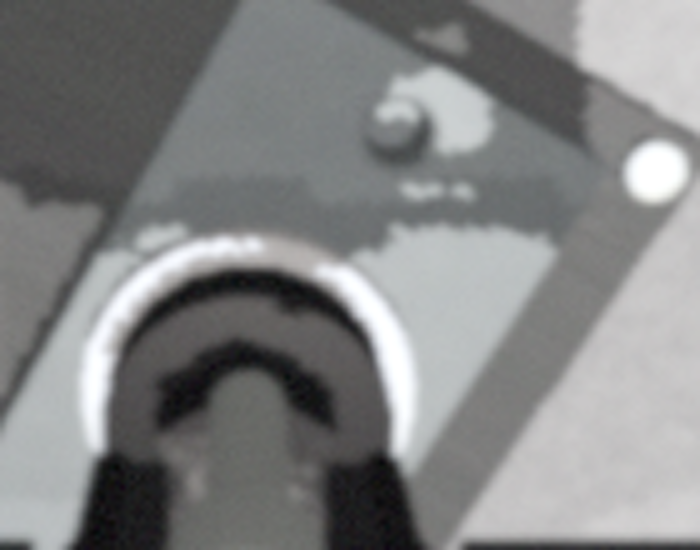

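```bash
python3 - <<'E'
from h import *
c=r.camera_model("wrist");M=np.linalg.inv(c["mount"])
for p in [(0,0,-.0258),(0.010,0,-.0258),(0.0085,0,-.0258),(0.006,0,.029),(0.006,0,.044),(0,0,.044)]:
    q=c["mtx"]@(M@np.r_[p,1])[:3]; print(p,(q[:2]/q[2]).round(1))
im=cv2.imread("pics/w8.png")
cv2.imwrite("pics/w8c.png",cv2.resize(im[200:300,210:350],None,fx=5,fy=5,interpolation=cv2.INTER_CUBIC))
E
```

```text
(0, 0, -0.0258) [278.9 271.3]
(0.01, 0, -0.0258) [278.9 255.2]
(0.0085, 0, -0.0258) [278.9 257.6]
(0.006, 0, 0.029) [279.  226.2]
(0.006, 0, 0.044) [279.  219.3]
(0, 0, 0.044) [279.  226.5]
```

View pics/w8c.png

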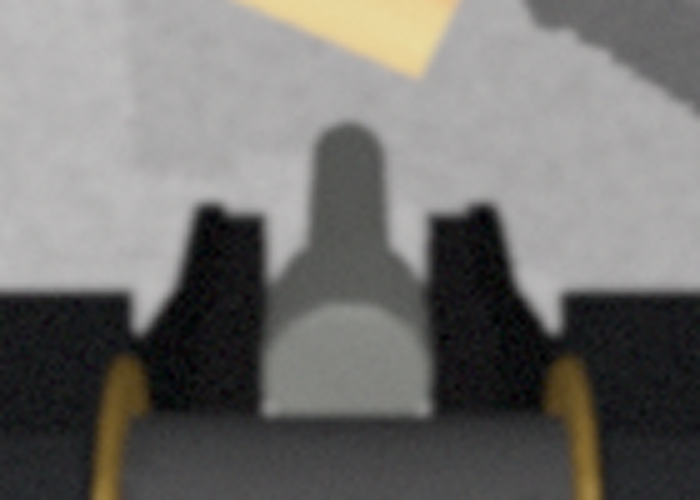

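```bash
python3 - <<'E'
from h import *
y=np.array([np.cos(np.radians(110.4)),np.sin(np.radians(110.4))])
print(plan((.505,.2092,.102),y))
E
```

```text
(array([0.0802, 0.1165, 0.2865]), array([-0.0015, -0.0013, -0.0015]))
```

```bash
python3 -m creep '[[0,0.08,0.117,0,-0.0015,-0.0013,-0.0015],[0,0.08,0.117,0,-0.0015,-0.0013,-0.0015],[0,0.08,0.117,0.1,-0.0015,-0.0013,-0.0015],[0,0.08,0.117,0.2,-0.0015,-0.0013,-0.0015],[0,0.08,0.117,0.28,-0.0015,-0.0013,-0.0015]]';python3 -m creep '[[0,0,0,0,0,0,0],[0,0,0,0,0,0,0]]'; python3 - <<'E'
from h import *
C,K=wpose(); im=r.capture("wrist"); cv2.imwrite("pics/w10.png",im);np.savez("w10.npz",C=C,K=K)
cv2.imwrite("pics/w10c.png",cv2.resize(im[160:270,210:350],None,fx=5,fy=5,interpolation=cv2.INTER_CUBIC))
s=r.sense(); print(s["tcp_pos"],s["joint_velocities"].round(1), s["wrist_force"])
print(wproj(C,K,(.5083,.2104,.04)))
E
```

```text
time_s: 7.58
tcp_pos: [0.5038, 0.2074, 0.1022]
ee_rot: [[-0.938, -0.347, -0.002], [-0.347, 0.938, -0.001], [0.002, 0.0, -1.0]]
wrist_force: [-0.2, -0.6, -2.1]
gripper_width: 0.221
time_s: 7.75
tcp_pos: [0.5027, 0.2052, 0.1009]
ee_rot: [[-0.938, -0.346, -0.006], [-0.346, 0.938, -0.004], [0.006, -0.002, -1.0]]
wrist_force: [-0.3, -0.7, -1.0]
gripper_width: 0.222
[0.50407355 0.20639445 0.10257314] [ 0.3 -1.4  2.3  0.4  0.4 -0. ] [0.19171424 0.08297523 0.4957916 ]
[282.53996538 227.58586718]
```

View pics/w10c.png

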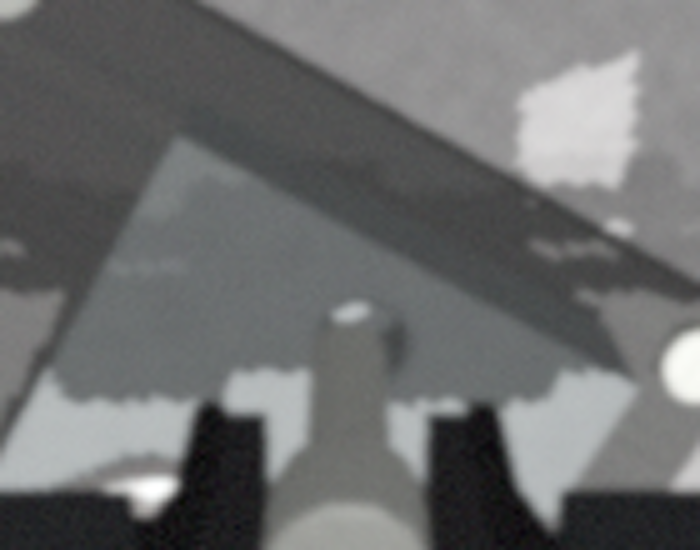

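```bash
python3 - <<'E'
from h import *
d=np.load("w10.npz");C,K=d["C"],d["K"]
b=wonz(C,K,(281.8,229),.04);print(b)
R=r.sense()["ee_rot"]
y=np.array([np.cos(np.radians(110.4)),np.sin(np.radians(110.4))])
for bb in (b,(.5083,.2104)):
    t=np.array(bb[:2])-(R@[-.0035,.0004,0])[:2]
    print(t,plan((*t,.088),y))
E
```

```text
[0.50972791 0.21025768 0.04      ]
[0.50658273 0.20867093] (array([-0.0106,  0.0043,  0.0486]), array([-0.0002, -0.0007, -0.0008]))
[0.50515482 0.20881325] (array([-0.0063,  0.0063,  0.0486]), array([-0.0002, -0.0007, -0.0008]))
```

```bash
python3 -m creep '[[0,-0.008,0.005,0.02,0,0,0],[0,-0.008,0.005,0.045,0,0,0],[0,-0.008,0.005,0.045,0,0,0],[0,-0.008,0.005,0.045,0,0,0]]'; python3 - <<'E'
from h import *
C,K=wpose(); im=r.capture("wrist"); cv2.imwrite("pics/w11.png",im);np.savez("w11.npz",C=C,K=K)
cv2.imwrite("pics/w11c.png",cv2.resize(im[200:260,240:320],None,fx=10,fy=10,interpolation=cv2.INTER_CUBIC))
s=r.sense(); print(s["tcp_pos"],s["joint_velocities"].round(1), s["wrist_force"])
E
```

```text
time_s: 8.13
tcp_pos: [0.5058, 0.2085, 0.0891]
ee_rot: [[-0.938, -0.346, -0.002], [-0.346, 0.938, -0.001], [0.002, -0.001, -1.0]]
wrist_force: [-0.4, 0.4, -1.2]
gripper_width: 0.218
[0.50593557 0.20869079 0.08937052] [ 0.1 -0.2  0.3  0.1  0.  -0.1] [-0.74352296 -0.20203457 -0.82285679]
```

View pics/w11c.png

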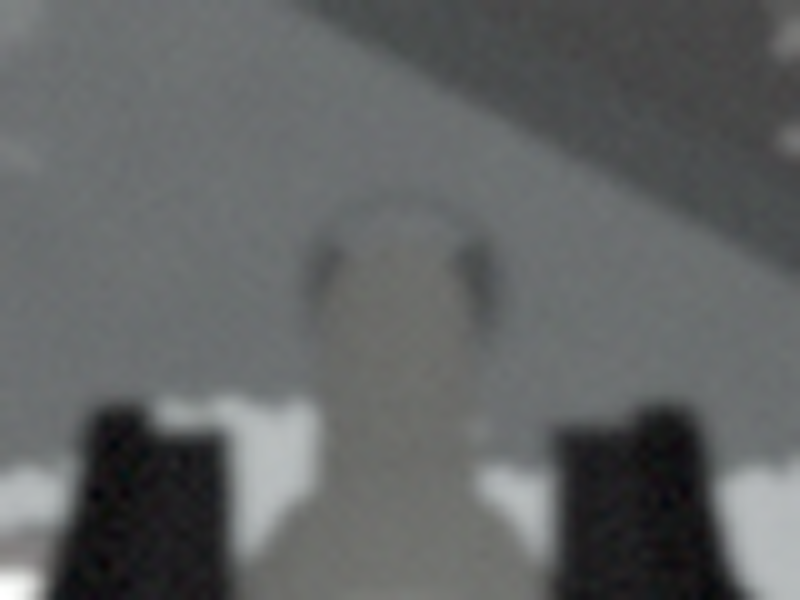

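The bore spans columns 271–289.5 and the shank 272.5–287.5, so the pin is centred. I'll lower it in stages while watching the force.

```bash
python3 -m creep '[[0,0.002,0.001,0.01,0,0,0],[0,0.002,0.001,0.02,0,0,0],[0,0.002,0.001,0.03,0,0,0],[0,0.002,0.001,0.035,0,0,0]]'; python3 - <<'E'
from h import *
s=r.sense(); print(s["tcp_pos"],s["moment"], s["wrist_force"])
E
```

```text
time_s: 8.52
tcp_pos: [0.5052, 0.2088, 0.0785]
ee_rot: [[-0.938, -0.346, -0.001], [-0.346, 0.938, -0.001], [0.002, -0.001, -1.0]]
wrist_force: [0.1, 0.1, -1.1]
gripper_width: 0.219
[0.50523506 0.20877186 0.07847844] [ 0.04282372 -0.14806081  0.01288884] [ 0.05527497  0.12117833 -1.12842646]
```

The foot is about 5 mm inside the bore and there is no contact force. I'll continue down.

```bash
python3 -m creep '[[0,0,0,0.015,0,0,0],[0,0,0,0.03,0,0,0],[0,0,0,0.045,0,0,0],[0,0,0,0.058,0,0,0],[0,0,0,0.058,0,0,0]]'; python3 - <<'E'
from h import *
s=r.sense(); print(s["tcp_pos"],s["moment"], s["wrist_force"])
C,K=wpose(); im=r.capture("wrist"); cv2.imwrite("pics/w12c.png",cv2.resize(im[190:290,210:350],None,fx=5,fy=5,interpolation=cv2.INTER_CUBIC))
E
```

```text
time_s: 8.93
tcp_pos: [0.5051, 0.2087, 0.0601]
ee_rot: [[-0.938, -0.346, -0.002], [-0.346, 0.938, -0.002], [0.003, -0.001, -1.0]]
wrist_force: [-0.3, 0.6, -2.3]
gripper_width: 0.219
[0.50507172 0.20865569 0.06008422] [ 0.11267403 -0.34766256 -0.04196374] [-0.33814678  0.6390922  -2.27940691]
```

View pics/w12c.png

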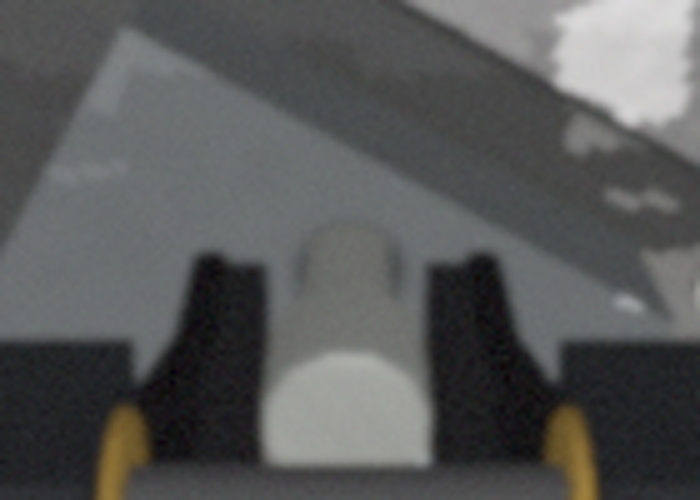

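```bash
python3 -m creep '[[0,0,0,0.003,0,0,0],[0,0,0,0.006,0,0,0],[0,0,0,0.008,0,0,0]]'
```

```text
time_s: 9.23
tcp_pos: [0.5059, 0.209, 0.0591]
ee_rot: [[-0.938, -0.347, -0.0], [-0.347, 0.938, -0.001], [0.001, -0.001, -1.0]]
wrist_force: [-0.5, 0.1, 6.4]
gripper_width: 0.219
```

Bottom contact: +6 N upward at TCP z = 0.0591, which is exactly the expected home height. I'll release.

```bash
python3 -m creep '[[0.4,0,0,0,0,0,0],[0.4,0,0,0,0,0,0],[0.4,0,0,0,0,0,0],[0.4,0,0,0,0,0,0],[0.4,0,0,-0.05,0,0,0]]'; python3 -m creep '[[0.4,0,0,-0.12,0,0,0],[0.4,0,0,-0.25,0,0,0],[0.5,0,0,-0.38,0,0,0],[0.6,0,0,-0.38,0,0,0],[0.6,0,0,-0.38,0,0,0]]';python3 - <<'E'
from h import *
C,K=wpose(); im=r.capture("wrist"); cv2.imwrite("pics/w13.png",im);np.savez("w13.npz",C=C,K=K)
for p in [(.512,.208,.085),(.646,.187,.04)]: print(wproj(C,K,p).round(1))
y=np.array([np.cos(np.radians(110.4)),np.sin(np.radians(110.4))])
print(plan((.507,-.3513,.17),y))
E
```

```text
time_s: 9.65
tcp_pos: [0.5038, 0.2077, 0.0715]
ee_rot: [[-0.938, -0.346, -0.006], [-0.346, 0.938, -0.005], [0.007, -0.002, -1.0]]
wrist_force: [0.0, 0.6, -0.6]
gripper_width: 0.388
time_s: 10.07
tcp_pos: [0.5055, 0.2091, 0.1881]
ee_rot: [[-0.938, -0.346, -0.001], [-0.346, 0.938, -0.001], [0.001, -0.0, -1.0]]
wrist_force: [0.5, 0.3, -1.7]
gripper_width: 0.544
[275.7 210.5]
[223.9 289.1]
(array([ 0.6361, -1.7535,  0.0588]), array([-0.0003, -0.002 , -0.001 ]))
```

View pics/w13.png

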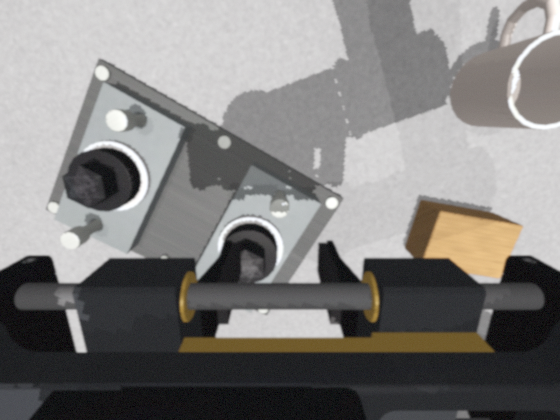

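The first pin is seated at (280,208). On to the second pin.

```bash
python3 -m creep '[[0.6,0.047,-0.13,0,0,0,0],[0.6,0.094,-0.26,0,0,0,0],[0.6,0.141,-0.39,0,0,0,0],[0.6,0.188,-0.52,0,0,0,0],[0.6,0.235,-0.65,0,0,0,0]]'; python3 -m creep '[[0.6,0.047,-0.13,0,0,0,0],[0.6,0.094,-0.26,0,0,0,0],[0.6,0.141,-0.39,0,0,0,0],[0.6,0.188,-0.52,0,0,0,0],[0.6,0.235,-0.65,0,0,0,0]]';python3 - <<'E'
from h import *
y=np.array([np.cos(np.radians(110.4)),np.sin(np.radians(110.4))])
print(plan((.5078,-.3511,.15),y))
E
```

```text
time_s: 10.53
tcp_pos: [0.5038, -0.001, 0.1845]
ee_rot: [[-0.938, -0.346, -0.01], [-0.346, 0.938, -0.004], [0.01, -0.001, -1.0]]
wrist_force: [1.2, -0.3, 0.1]
gripper_width: 0.6
time_s: 10.95
tcp_pos: [0.5036, -0.209, 0.1832]
ee_rot: [[-0.938, -0.346, -0.014], [-0.346, 0.938, -0.003], [0.014, 0.002, -1.0]]
wrist_force: [1.2, 0.4, -0.5]
gripper_width: 0.598
(array([ 0.1493, -0.4492,  0.1122]), array([ 0.0005, -0.0045, -0.0008]))
```

```bash
python3 -m creep '[[0.6,0.045,-0.13,0.02,0,0,0],[0.6,0.09,-0.26,0.05,0,-0.002,0],[0.6,0.135,-0.39,0.08,0,-0.0045,0],[0.6,0.149,-0.449,0.12,0,-0.0045,0],[0.6,0.149,-0.449,0.12,0,-0.0045,0]]'; python3 - <<'E'
from h import *
C,K=wpose(); im=r.capture("wrist"); cv2.imwrite("pics/w14c.png",cv2.resize(im[170:270,210:350],None,fx=5,fy=5,interpolation=cv2.INTER_CUBIC));np.savez("w14.npz",C=C,K=K)
print(wproj(C,K,(.5084,-.3509,.075)),r.sense()["tcp_pos"],r.sense()["joint_velocities"].round(1))
E
```

```text
time_s: 11.37
tcp_pos: [0.5048, -0.3539, 0.1417]
ee_rot: [[-0.94, -0.341, -0.009], [-0.341, 0.94, 0.005], [0.006, 0.008, -1.0]]
wrist_force: [0.3, 0.1, -0.0]
gripper_width: 0.598
[280.18882501 222.26799922] [ 0.50519394 -0.35222007  0.14299191] [ 2.8 -2.9 -0.1  0.2 -0.6 -0.7]
```

View pics/w14c.png

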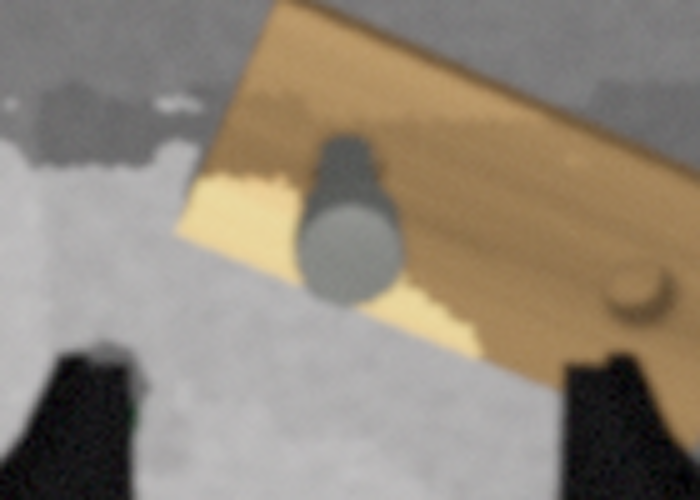

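The pin head is at (279.6,221), which matches the prediction. Descending around it.

```bash
python3 - <<'E'
from h import *
y=np.array([np.cos(np.radians(110.4)),np.sin(np.radians(110.4))])
print(plan((.5078,-.3513,.049),y))
E
```

```text
(array([-0.011 , -0.0025,  0.3132]), array([ 0.0024, -0.0018, -0.0022]))
```

```bash
python3 -m creep '[[0.55,-0.011,-0.002,0.1,0.0024,-0.0018,-0.002],[0.55,-0.011,-0.002,0.2,0.0024,-0.0018,-0.002],[0.55,-0.011,-0.002,0.28,0.0024,-0.0018,-0.002],[0.55,-0.011,-0.002,0.313,0.0024,-0.0018,-0.002],[0.5,-0.011,-0.002,0.313,0.0024,-0.0018,-0.002]]';python3 -m creep '[[0.2,0,0,0,0,0,0],[0.1,0,0,0,0,0,0],[0,0,0,0,0,0,0],[0,0,0,0,0,0,0],[0,0,0,0,0,0,0]]'; python3 -m creep '[[0,0,0,0,0,0,0],[0,0,0,0,0,0,0]]'
```

```text
time_s: 11.83
tcp_pos: [0.5056, -0.3493, 0.0458]
ee_rot: [[-0.937, -0.349, -0.007], [-0.349, 0.937, 0.003], [0.005, 0.005, -1.0]]
wrist_force: [-0.7, 0.3, -0.7]
gripper_width: 0.527
time_s: 12.25
tcp_pos: [0.5064, -0.3497, 0.0471]
ee_rot: [[-0.937, -0.349, -0.004], [-0.349, 0.937, 0.002], [0.003, 0.003, -1.0]]
wrist_force: [-0.3, -1.0, 0.2]
gripper_width: 0.224
time_s: 12.42
tcp_pos: [0.5066, -0.3497, 0.0476]
ee_rot: [[-0.937, -0.349, -0.004], [-0.349, 0.937, 0.002], [0.003, 0.003, -1.0]]
wrist_force: [-0.2, 1.1, -1.0]
gripper_width: 0.22
```

```bash
python3 -m creep '[[0,0,0,-0.1,0,0,0],[0,0,0,-0.24,0,0,0],[0,0,0,-0.38,0,0,0],[0,0,0,-0.46,0,0,0],[0,0,0,-0.46,0,0,0]]';  python3 - <<'E'
from h import *
C,K=wpose(); im=r.capture("wrist"); cv2.imwrite("pics/w15c.png",cv2.resize(im[200:300,210:350],None,fx=5,fy=5,interpolation=cv2.INTER_CUBIC))
y=np.array([np.cos(np.radians(110.4)),np.sin(np.radians(110.4))])
print(r.sense()["tcp_pos"],plan((.625,.18,.19),y))
E
```

```text
time_s: 12.83
tcp_pos: [0.5103, -0.352, 0.1933]
ee_rot: [[-0.937, -0.35, 0.009], [-0.35, 0.937, -0.005], [-0.006, -0.008, -1.0]]
wrist_force: [-0.1, 0.4, -0.6]
gripper_width: 0.218
[ 0.50873509 -0.35072874  0.18957309] (array([-0.9805,  1.5227, -0.0022]), array([-0.0008,  0.001 ,  0.0001]))
```

View pics/w15c.png

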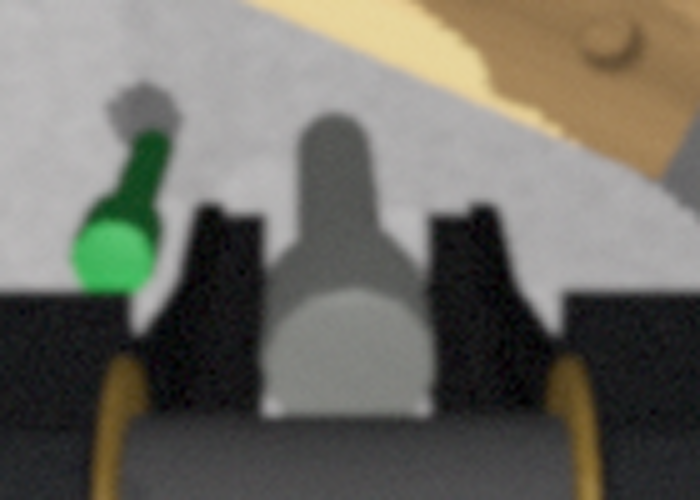

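The second pin is held, tilted about 2° with its foot toward tool -y. I'll carry it toward the far bore.

```bash
python3 -m creep '[[0,-0.075,0.116,0,0,0,0],[0,-0.15,0.232,0,0,0,0],[0,-0.225,0.348,0,0,0,0],[0,-0.3,0.464,0,0,0,0],[0,-0.375,0.58,0,0,0,0]]'; python3 -m creep '[[0,-0.075,0.116,0,0,0,0],[0,-0.15,0.232,0,0,0,0],[0,-0.225,0.348,0,0,0,0],[0,-0.3,0.464,0,0,0,0],[0,-0.375,0.58,0,0,0,0]]';python3 - <<'E'
from h import *
y=np.array([np.cos(np.radians(110.4)),np.sin(np.radians(110.4))])
print(plan((.625,.18,.19),y))
E
```

```text
time_s: 13.3
tcp_pos: [0.5523, -0.1465, 0.1877]
ee_rot: [[-0.937, -0.348, 0.0], [-0.348, 0.937, -0.001], [-0.0, -0.001, -1.0]]
wrist_force: [0.9, -1.0, -0.5]
gripper_width: 0.218
time_s: 13.72
tcp_pos: [0.5959, 0.0571, 0.1857]
ee_rot: [[-0.938, -0.348, -0.003], [-0.348, 0.938, -0.001], [0.003, -0.0, -1.0]]
wrist_force: [1.2, 0.0, -0.9]
gripper_width: 0.22
(array([-0.2334,  0.3503, -0.015 ]), array([-0.    , -0.0011, -0.0003]))
```

```bash
python3 -m creep '[[0,-0.075,0.116,-0.005,0,0,0],[0,-0.15,0.23,-0.01,0,0,0],[0,-0.215,0.33,-0.015,0,0,0],[0,-0.215,0.33,-0.015,0,0,0],[0,-0.215,0.33,-0.015,0,0,0]]'; python3 - <<'E'
from h import *
C,K=wpose(); im=r.capture("wrist"); cv2.imwrite("pics/w16.png",im);np.savez("w16.npz",C=C,K=K)
cv2.imwrite("pics/w16c.png",cv2.resize(im[160:280,210:350],None,fx=5,fy=5,interpolation=cv2.INTER_CUBIC))
s=r.sense(); print(s["tcp_pos"],wproj(C,K,(.6426,.1870,.04)))
E
```

```text
time_s: 14.13
tcp_pos: [0.6209, 0.1743, 0.1873]
ee_rot: [[-0.937, -0.35, -0.007], [-0.35, 0.937, -0.003], [0.008, -0.0, -1.0]]
wrist_force: [-0.1, -0.4, -1.1]
gripper_width: 0.218
[0.62079841 0.17278599 0.18768091] [282.79877927 215.28763138]
```

View pics/w16c.png

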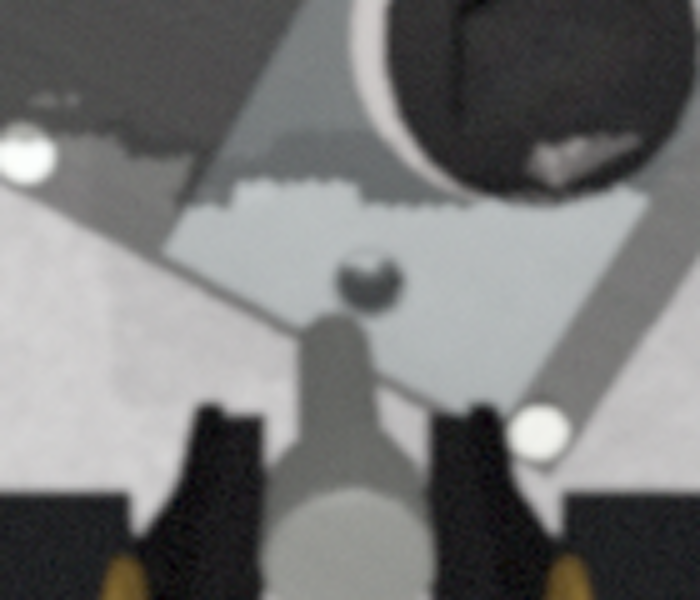

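View pics/w16.png

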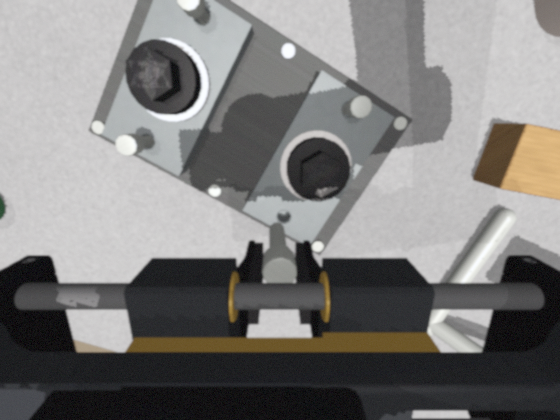

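The far bore shows at (283.8,216), with the pin's foot just below it. Next I compute the alignment and correct the tilt.

```bash
python3 - <<'E'
from h import *
d=np.load("w16.npz");C,K=d["C"],d["K"]
b=wonz(C,K,(283.8,216),.04);print(b, np.hypot(*(b[:2]-[.5083,.2104])))
R=r.sense()["ee_rot"]
y=np.array([np.cos(np.radians(110.4)),np.sin(np.radians(110.4))])
t=b[:2]-(R@[-.002,.0,0])[:2]
print(t,plan((*t,.100),y), plan((*t,.088),y))
E
```

```text
[0.64300485 0.18839021 0.04      ] 0.13649112769040686
[0.64113059 0.18769242] (array([-0.0831,  0.023 ,  0.2916]), array([-0.0001, -0.0025,  0.0001])) (array([-0.0834,  0.023 ,  0.3316]), array([-0.0001, -0.0025,  0.0001]))
```

```bash
python3 -m creep '[[0,-0.083,0.023,0,-0.011,-0.0025,0],[0,-0.083,0.023,0.1,-0.011,-0.0025,0],[0,-0.083,0.023,0.2,-0.011,-0.0025,0],[0,-0.083,0.023,0.3,-0.011,-0.0025,0],[0,-0.083,0.023,0.32,-0.011,-0.0025,0]]';python3 -m creep '[[0,0,0,0,0,0,0],[0,0,0,0,0,0,0]]'; python3 - <<'E'
from h import *
C,K=wpose(); im=r.capture("wrist"); np.savez("w17.npz",C=C,K=K)
cv2.imwrite("pics/w17c.png",cv2.resize(im[200:260,240:320],None,fx=10,fy=10,interpolation=cv2.INTER_CUBIC))
s=r.sense(); print(s["tcp_pos"],s["joint_velocities"].round(1), s["wrist_force"])
E
```

```text
time_s: 14.6
tcp_pos: [0.6365, 0.1844, 0.0847]
ee_rot: [[-0.938, -0.345, -0.024], [-0.345, 0.938, 0.028], [0.013, 0.035, -0.999]]
wrist_force: [-1.7, -1.1, -2.5]
gripper_width: 0.217
time_s: 14.77
tcp_pos: [0.6358, 0.1829, 0.0841]
ee_rot: [[-0.939, -0.343, -0.027], [-0.344, 0.939, 0.027], [0.016, 0.034, -0.999]]
wrist_force: [-0.5, -0.1, -1.7]
gripper_width: 0.222
[0.63699177 0.18358263 0.08567653] [ 0.4 -1.3  1.7  0.4  0.5  0.1] [-0.11387331 -0.1480641  -0.99909334]
```

View pics/w17c.png

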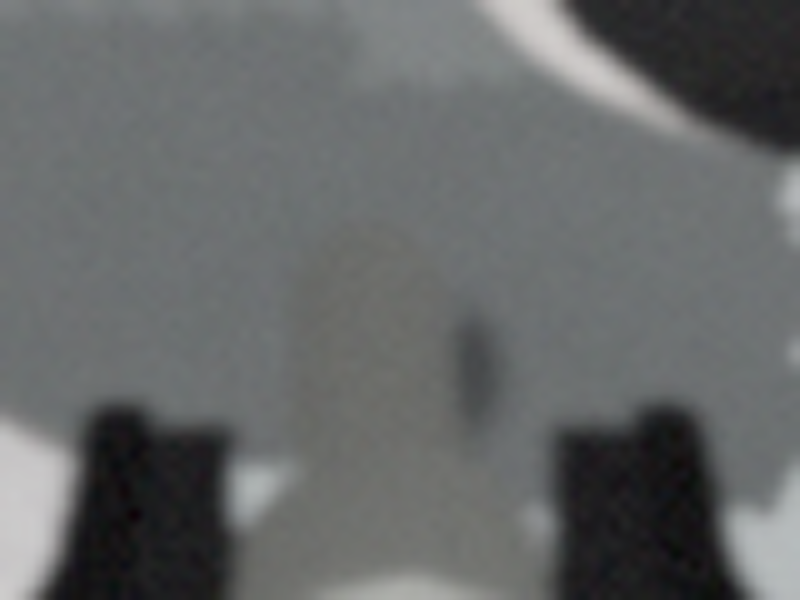

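The pin's foot is up and left of the bore, whose dark edge shows at (287,237). Tool -x 5.6 mm and +y 2.4 mm are still needed. I'll shift with a small lift.

```bash
python3 -m creep '[[0,-0.009,0.004,-0.01,0,0,0],[0,-0.019,0.008,-0.01,0,0,0],[0,-0.019,0.008,-0.01,0,0,0],[0,-0.019,0.008,-0.01,0,0,0]]'; python3 - <<'E'
from h import *
C,K=wpose(); im=r.capture("wrist"); np.savez("w17.npz",C=C,K=K)
cv2.imwrite("pics/w18c.png",cv2.resize(im[200:260,240:320],None,fx=10,fy=10,interpolation=cv2.INTER_CUBIC))
s=r.sense(); print(s["tcp_pos"],s["joint_velocities"].round(1), s["wrist_force"])
E
```

```text
time_s: 15.15
tcp_pos: [0.6423, 0.1883, 0.0899]
ee_rot: [[-0.939, -0.344, -0.021], [-0.345, 0.938, 0.029], [0.01, 0.035, -0.999]]
wrist_force: [0.9, 0.3, -0.6]
gripper_width: 0.224
[0.64186439 0.188073   0.0894954 ] [-0.1  0.3 -0.7 -0.1  0.1  0. ] [-0.12368969 -0.35959625 -1.12813129]
```

View pics/w18c.png

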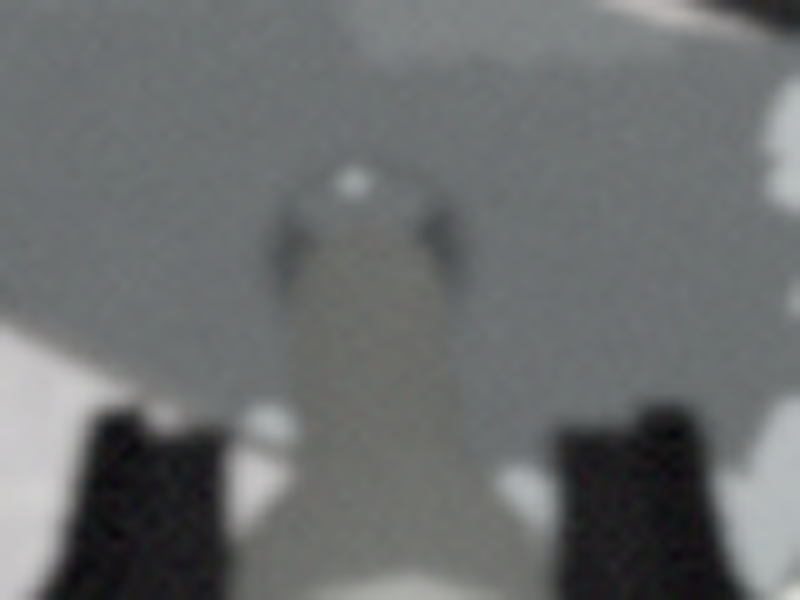

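The bore and shank are centred sideways (268 vs 372 crop ≈ aligned), and the foot is about 2 mm too far along tool -x. I'll nudge it and lower.

```bash
python3 -m creep '[[0,0.0065,0,0,0,0,0],[0,0.0065,0,0.005,0,0,0],[0,0.0065,-0.0005,0.013,0,0,0],[0,0.0065,-0.0005,0.013,0,0,0]]'; python3 - <<'E'
from h import *
C,K=wpose(); im=r.capture("wrist"); np.savez("w17.npz",C=C,K=K)
cv2.imwrite("pics/w19c.png",cv2.resize(im[200:260,240:320],None,fx=10,fy=10,interpolation=cv2.INTER_CUBIC))
s=r.sense(); print(s["tcp_pos"],s["joint_velocities"].round(1), s["wrist_force"])
E
```

```text
time_s: 15.53
tcp_pos: [0.6395, 0.1872, 0.0849]
ee_rot: [[-0.939, -0.344, -0.023], [-0.345, 0.938, 0.028], [0.012, 0.035, -0.999]]
wrist_force: [-0.1, -0.8, -2.1]
gripper_width: 0.224
[0.63965073 0.18722387 0.08507094] [ 0.  -0.1  0.4  0.1 -0.1  0. ] [-0.80186936  0.59047733 -1.30643236]
```

View pics/w19c.png

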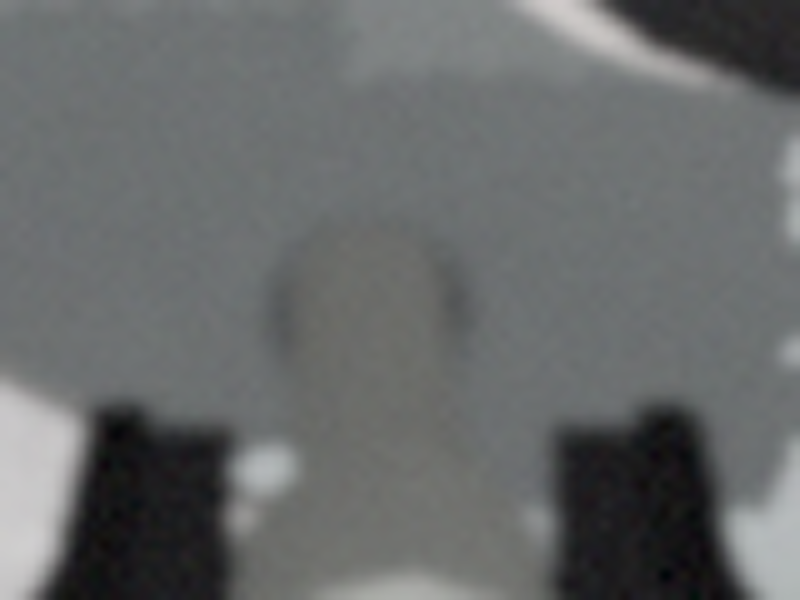

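```bash
python3 -m creep '[[0,-0.0025,0,0,0,0,0],[0,-0.0025,-0.0003,0.01,0,0,0],[0,-0.0025,-0.0006,0.018,0,0,0],[0,-0.0025,-0.0008,0.025,0,0,0],[0,-0.0025,-0.0008,0.025,0,0,0]]'; python3 - <<'E'
from h import *
C,K=wpose(); im=r.capture("wrist"); np.savez("w17.npz",C=C,K=K)
cv2.imwrite("pics/w20c.png",cv2.resize(im[200:260,240:320],None,fx=10,fy=10,interpolation=cv2.INTER_CUBIC))
s=r.sense(); print(s["tcp_pos"],s["moment"], s["wrist_force"])
E
```

```text
time_s: 16.0
tcp_pos: [0.6407, 0.1877, 0.0772]
ee_rot: [[-0.939, -0.344, -0.022], [-0.345, 0.938, 0.029], [0.011, 0.035, -0.999]]
wrist_force: [1.3, 1.6, -1.8]
gripper_width: 0.216
[0.64064723 0.18768473 0.07729864] [ 0.10461015 -0.61026615 -0.01502151] [ 1.79856662  0.53265946 -2.44737947]
```

View pics/w20c.png

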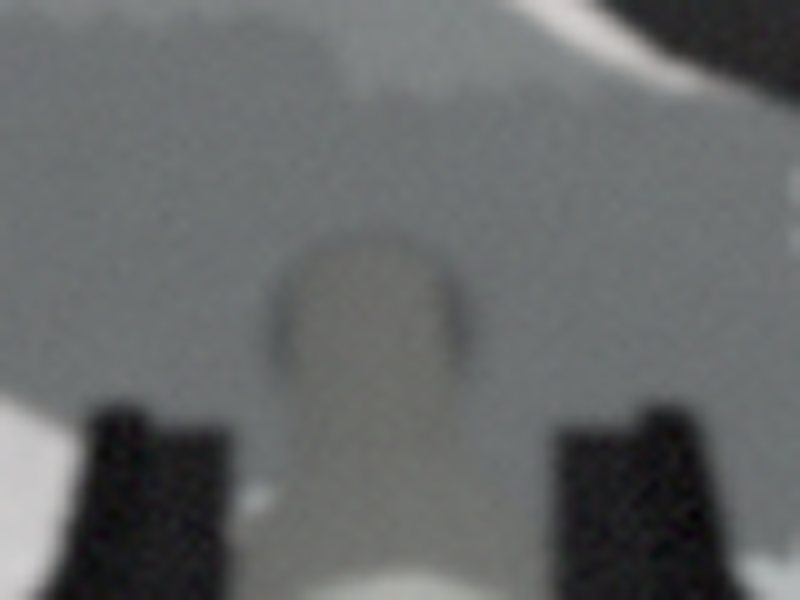

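```bash
python3 -m creep '[[0,-0.002,-0.0005,0.015,0,0,0],[0,-0.0025,-0.001,0.03,0,0,0],[0,-0.0028,-0.0015,0.043,0,0,0],[0,-0.003,-0.002,0.055,0,0,0],[0,-0.003,-0.002,0.058,0,0,0]]'; python3 - <<'E'
from h import *
s=r.sense(); print(s["tcp_pos"],s["moment"], s["wrist_force"])
E
```

```text
time_s: 16.47
tcp_pos: [0.6413, 0.1879, 0.0591]
ee_rot: [[-0.939, -0.344, -0.023], [-0.345, 0.938, 0.028], [0.011, 0.034, -0.999]]
wrist_force: [1.2, 1.1, -0.4]
gripper_width: 0.219
[0.64128898 0.18790514 0.05905533] [ 0.08534996 -0.48424701  0.01947927] [ 1.18143883  1.08520728 -0.44296775]
```

Home should be at TCP z of about 0.0576. I'll press gently.

```bash
python3 -m creep '[[0,0,0,0.004,0,0,0],[0,0,0,0.008,0,0,0],[0,0,0,0.011,0,0,0],[0,0,0,0.011,0,0,0]]'
```

```text
time_s: 16.8
tcp_pos: [0.6418, 0.1881, 0.0571]
ee_rot: [[-0.938, -0.345, -0.021], [-0.345, 0.938, 0.029], [0.01, 0.034, -0.999]]
wrist_force: [0.1, -0.6, 5.2]
gripper_width: 0.218
```

Bottomed at 0.0571 with +5 N. I'll release and rise.

```bash
python3 -m creep '[[0.4,0,0,0,0,0,0],[0.4,0,0,0,0,0,0],[0.4,0,0,0,0,0,0],[0.4,0,0,0,0,0,0],[0.4,0,0.001,-0.03,0,0,0]]'; python3 -m creep '[[0.5,0,0.003,-0.1,0,0,0],[0.6,0,0.006,-0.2,0,0,0],[0.7,0,0.01,-0.3,0,0,0],[0.8,0,0.015,-0.43,0.011,0.003,0],[0.8,0,0.015,-0.45,0.011,0.003,0]]';python3 - <<'E'
from h import *
C,K=wpose(); im=r.capture("wrist"); cv2.imwrite("pics/w21.png",im);np.savez("w21.npz",C=C,K=K)
y=np.array([np.cos(np.radians(110.4)),np.sin(np.radians(110.4))])
print(r.sense()["tcp_pos"],plan((.575,.199,.17),y))
E
```

```text
time_s: 17.22
tcp_pos: [0.6402, 0.1874, 0.0639]
ee_rot: [[-0.939, -0.344, -0.026], [-0.345, 0.938, 0.027], [0.015, 0.034, -0.999]]
wrist_force: [-0.0, -0.5, -0.2]
gripper_width: 0.391
time_s: 17.63
tcp_pos: [0.6455, 0.1893, 0.2078]
ee_rot: [[-0.938, -0.347, -0.01], [-0.347, 0.938, -0.007], [0.011, -0.003, -1.0]]
wrist_force: [0.9, 0.9, 1.1]
gripper_width: 0.697
[0.64480854 0.18933247 0.20617702] (array([0.2056, 0.1109, 0.1232]), array([-0.0003, -0.0041, -0.0007]))
```

View pics/w21.png

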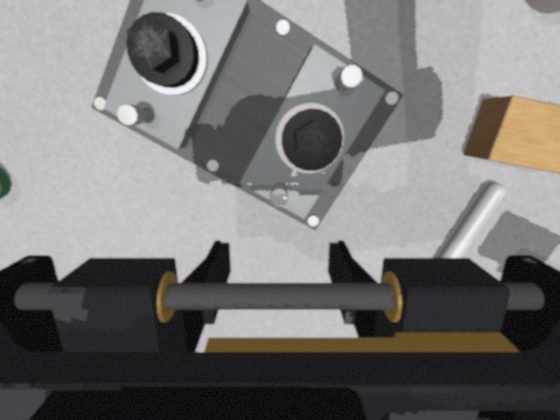

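Both pins now stand in hub_a, at (351,76) and (279,193), with the cap hexagon at about (314,137). I'll take the hub axis and the hexagon orientation from this view.

```bash
python3 - <<'E'
from h import *
d=np.load("w21.npz");C,K=d["C"],d["K"]
im=cv2.imread("pics/w21.png")
cr=im[60:220,240:380]
cv2.imwrite("pics/w21c.png",cv2.resize(cr,None,fx=5,fy=3.75*1.0,interpolation=cv2.INTER_CUBIC))
cr=im[100:180,270:350].astype(float); cr=np.clip((cr-10)*4,0,255).astype(np.uint8)
cv2.imwrite("pics/w21d.png",cv2.resize(cr,None,fx=7,fy=7,interpolation=cv2.INTER_CUBIC))
a=wonz(C,K,(351.5,76),.085);b=wonz(C,K,(279.5,193),.085);c=wonz(C,K,(313.5,136),.096)
print(a,b,np.hypot(*(a-b)[:2]),(a+b)/2,c,np.degrees(np.arctan2(*(b-a)[[1,0]])))
E
```

```text
[0.50946249 0.21039    0.085     ] [0.6376993  0.18651773 0.085     ] 0.1304398961965051 [0.5735809  0.19845386 0.085     ] [0.57186827 0.19648463 0.096     ] -10.545340152107626
```

View pics/w21c.png

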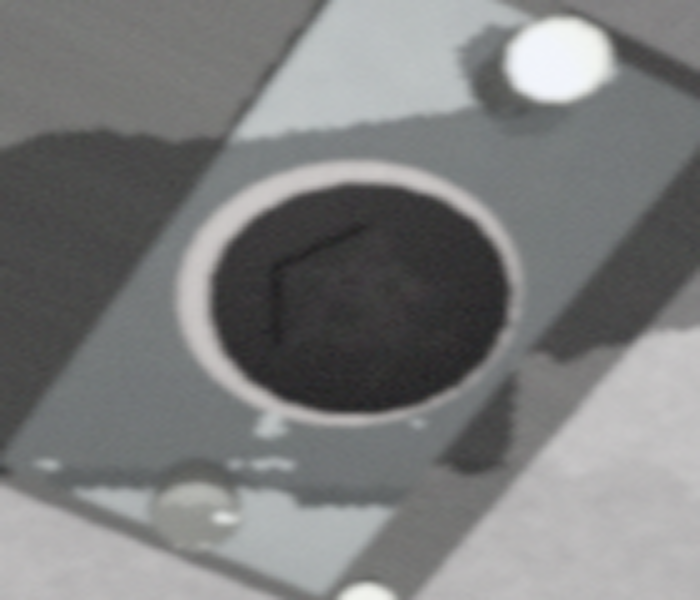

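View pics/w21d.png

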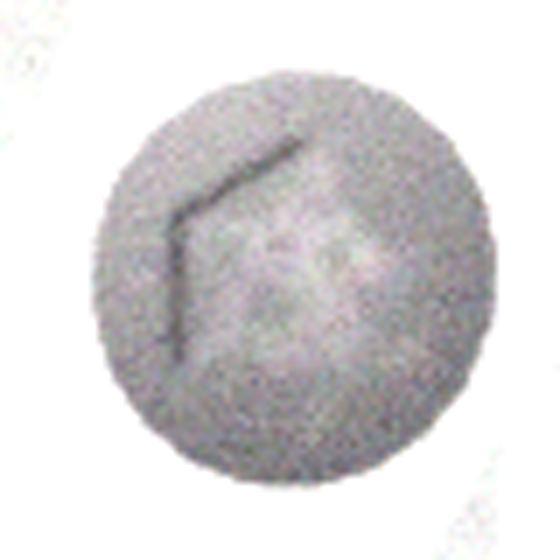

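One flat's edge is vertical in the image, so the jaws are already square to a pair of hexagon flats. I'll move over the cap.

```bash
python3 - <<'E'
from h import *
d=np.load("w21.npz");C,K=d["C"],d["K"]
print(wonz(C,K,(312.1,139.6),.072))
y=np.array([np.cos(np.radians(110.6)),np.sin(np.radians(110.6))])
print(plan((.5755,.1993,.12),y))
E
```

```text
[0.5759277 0.1994336 0.072    ]
(array([0.2015, 0.1114, 0.2898]), array([-0.0003, -0.0041, -0.0019]))
```

```bash
python3 -m creep '[[0.75,0.1,0.055,0,0,-0.004,0.0],[0.75,0.2015,0.1114,0.05,0,-0.004,0.0],[0.75,0.2015,0.1114,0.16,0,-0.004,0.0],[0.75,0.2015,0.1114,0.27,0,-0.004,0.0],[0.75,0.2015,0.1114,0.29,0,-0.004,0.0]]';python3 -m creep '[[0.75,0,0,0,0,0,0],[0.75,0,0,0,0,0,0]]'; python3 - <<'E'
from h import *
C,K=wpose(); im=r.capture("wrist"); cv2.imwrite("pics/w22.png",im);np.savez("w22.npz",C=C,K=K)
cr=im[150:320,190:370].astype(float); cr=np.clip((cr-10)*2.5,0,255).astype(np.uint8)
cv2.imwrite("pics/w22c.png",cv2.resize(cr,None,fx=3.5,fy=3.5,interpolation=cv2.INTER_CUBIC))
y=np.array([np.cos(np.radians(110.6)),np.sin(np.radians(110.6))])
print(r.sense()["tcp_pos"],plan((.5755,.1993,.092),y))
E
```

```text
time_s: 18.1
tcp_pos: [0.5712, 0.1977, 0.1148]
ee_rot: [[-0.938, -0.346, -0.01], [-0.346, 0.938, -0.005], [0.011, -0.001, -1.0]]
wrist_force: [-0.0, 0.7, -1.0]
gripper_width: 0.749
time_s: 18.27
tcp_pos: [0.5711, 0.1974, 0.1145]
ee_rot: [[-0.938, -0.346, -0.011], [-0.346, 0.938, -0.006], [0.013, -0.002, -1.0]]
wrist_force: [-0.1, -0.4, 0.7]
gripper_width: 0.749
[0.57205764 0.19787236 0.11567185] (array([-0.0132,  0.0006,  0.0788]), array([-0.0004, -0.0031, -0.0021]))
```

View pics/w22c.png

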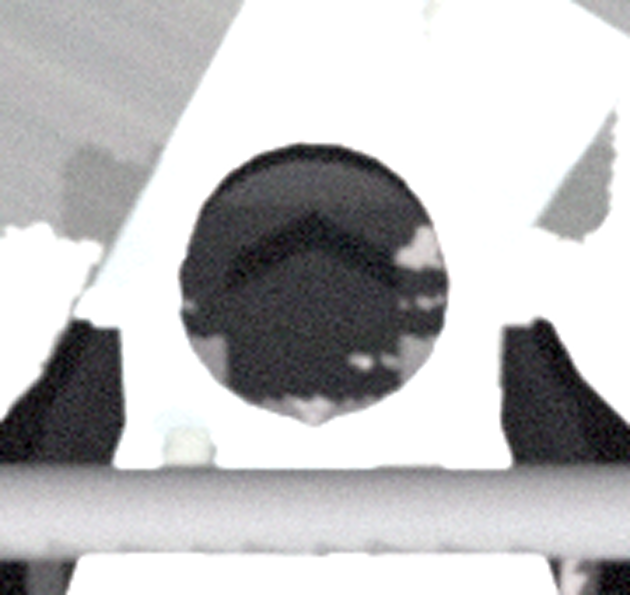

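The hexagon's points face up and down in the image and its flats face the jaws, centred within 1 mm. I'll descend stepwise and feel for the skirt.

```bash
python3 -m creep '[[0.7,-0.013,0.001,0.03,-0.0004,-0.003,0],[0.7,-0.013,0.001,0.06,-0.0004,-0.003,0],[0.7,-0.013,0.001,0.085,-0.0004,-0.003,0],[0.7,-0.013,0.001,0.1,-0.0004,-0.003,0],[0.7,-0.013,0.001,0.1,-0.0004,-0.003,0]]'; python3 -m creep '[[0.7,0,0,0.01,0,0,0],[0.7,0,0,0.02,0,0,0],[0.7,0,0,0.02,0,0,0]]'; python3 - <<'E'
from h import *
s=r.sense(); print(s["tcp_pos"],s["wrist_force"])
im=r.capture("side"); cv2.imwrite("pics/s23.png",cv2.resize(im[100:250,220:380],None,fx=4,fy=4,interpolation=cv2.INTER_CUBIC))
im=r.capture("scene"); cv2.imwrite("pics/sc23.png",cv2.resize(im[130:270,250:420],None,fx=4,fy=4,interpolation=cv2.INTER_CUBIC))
E
```

```text
time_s: 18.73
tcp_pos: [0.5748, 0.1989, 0.0846]
ee_rot: [[-0.938, -0.345, -0.002], [-0.345, 0.938, -0.001], [0.003, -0.0, -1.0]]
wrist_force: [-0.1, 1.2, 0.1]
gripper_width: 0.699
time_s: 18.98
tcp_pos: [0.5744, 0.1987, 0.078]
ee_rot: [[-0.938, -0.345, -0.003], [-0.345, 0.938, -0.002], [0.004, -0.001, -1.0]]
wrist_force: [0.1, 0.2, -0.2]
gripper_width: 0.702
[0.57442669 0.19874677 0.07803197] [ 0.07259078  0.1969342  -0.2497331 ]
```

View pics/s23.png

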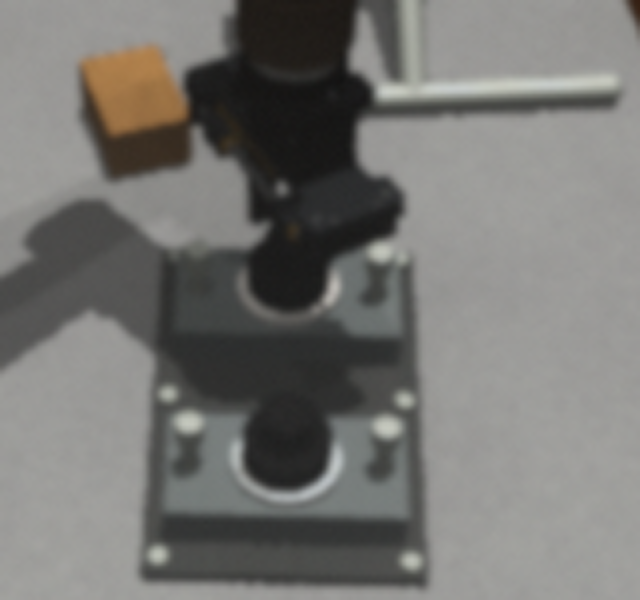

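View pics/sc23.png

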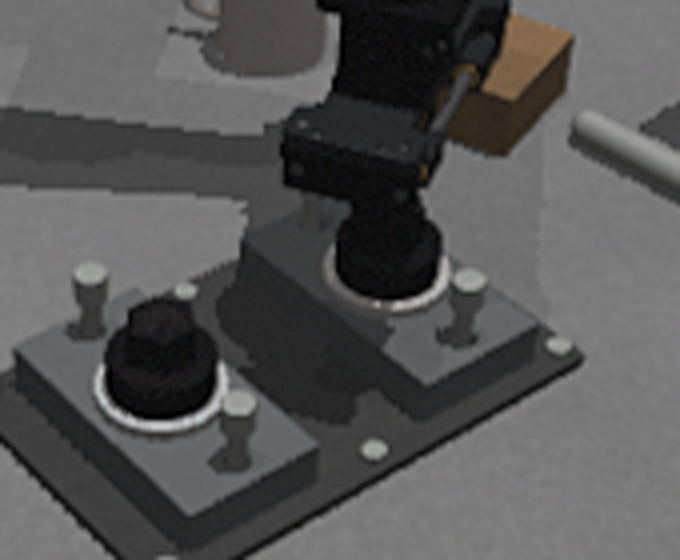

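Both pins in hub_a sit as high as those in the other hub. The fingers touch nothing yet at TCP z = 0.078, so I'll go lower.

```bash
python3 -m creep '[[0.7,-0.003,0,0.006,0,0,0],[0.7,-0.003,0,0.012,0,0,0],[0.7,-0.003,0,0.018,0,0,0],[0.7,-0.003,0,0.018,0,0,0]]'; python3 -m creep '[[0.7,0,0,0.005,0,0,0],[0.7,0,0,0.01,0,0,0],[0.7,0,0,0.01,0,0,0]]'
```

```text
time_s: 19.42
tcp_pos: [0.5753, 0.1991, 0.0728]
ee_rot: [[-0.938, -0.345, -0.003], [-0.345, 0.938, -0.002], [0.003, -0.001, -1.0]]
wrist_force: [0.1, 0.3, -0.5]
gripper_width: 0.7
time_s: 19.67
tcp_pos: [0.5751, 0.199, 0.0693]
ee_rot: [[-0.938, -0.345, -0.004], [-0.345, 0.938, -0.002], [0.004, -0.001, -1.0]]
wrist_force: [0.4, -0.5, 0.3]
gripper_width: 0.704
```

```bash
python3 -m creep '[[0.3,0,0,0.002,0,0,0],[0.2,0,0,0.002,0,0,0],[0,0,0,0.002,0,0,0],[0,0,0,0.002,0,0,0],[0,0,0,0.002,0,0,0]]'; python3 -m creep '[[0,0,0,0,0,0,0],[0,0,0,0,0,0,0],[0,0,0,0,0,0,0]]'; python3 - <<'E'
from h import *
im=r.capture("wrist")
cr=im[150:320,190:370].astype(float); cr=np.clip((cr-10)*2.5,0,255).astype(np.uint8)
cv2.imwrite("pics/w24c.png",cv2.resize(cr,None,fx=3.5,fy=3.5,interpolation=cv2.INTER_CUBIC))
s=r.sense(); print(s["tcp_pos"],s["wrist_force"],s["moment"],s["joints"])
E
```

```text
time_s: 20.08
tcp_pos: [0.5751, 0.199, 0.0688]
ee_rot: [[-0.938, -0.345, -0.003], [-0.345, 0.938, -0.002], [0.004, -0.001, -1.0]]
wrist_force: [0.8, 0.5, 0.2]
gripper_width: 0.409
time_s: 20.33
tcp_pos: [0.5751, 0.199, 0.0688]
ee_rot: [[-0.938, -0.345, -0.003], [-0.345, 0.938, -0.002], [0.004, -0.001, -1.0]]
wrist_force: [-0.5, 0.4, -0.3]
gripper_width: 0.411
[0.57512203 0.19897722 0.06880538] [-0.1423404  -0.69348434 -0.40374954] [ 0.05956917 -0.03918071  0.01786038] [ 3.42979737e+01  2.82488704e+01 -1.21562417e+01 -2.35553986e-02
 -4.98263731e+01 -1.04081524e+02]
```

View pics/w24c.png

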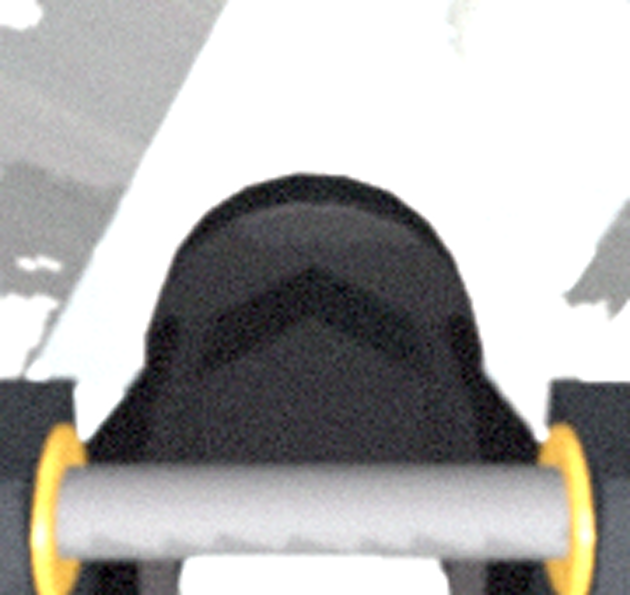

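The jaws hold the hexagon at 0.41 of the opening, about 36 mm. I'll try turning about tool +z by about 11°.

```bash
python3 -m creep '[[0,0,0,0,0,0,0.015],[0,0,0,0,0,0,0.03],[0,0,0,0,0,0,0.045],[0,0,0,0,0,0,0.06]]'; python3 - <<'E'
from h import *
s=r.sense(); print(s["moment"].round(2),s["joints"].round(1),s["gripper_width"])
E
```

```text
time_s: 20.72
tcp_pos: [0.575, 0.199, 0.0688]
ee_rot: [[-0.987, -0.161, -0.004], [-0.161, 0.987, -0.002], [0.004, -0.001, -1.0]]
wrist_force: [0.2, 0.9, -0.1]
gripper_width: 0.408
[ 0.11  0.11 -0.01] [  34.3   28.2  -12.2   -0.   -49.8 -115. ] 0.40819197964349035
```

There is no resistance after 11°, so this looks like the loosening direction. I'll continue.

```bash
python3 -m creep '[[0,0,0,0,0,0,0.03],[0,0,0,0,0,0,0.06],[0,0,0,0,0,0,0.09]]'; python3 - <<'E'
from h import *
s=r.sense(); print(s["moment"].round(2),s["joints"].round(1),s["gripper_width"])
im=r.capture("wrist")
cr=im[150:320,190:370].astype(float); cr=np.clip((cr-10)*2.5,0,255).astype(np.uint8)
cv2.imwrite("pics/w25c.png",cv2.resize(cr,None,fx=3.5,fy=3.5,interpolation=cv2.INTER_CUBIC))
E
```

```text
time_s: 20.97
tcp_pos: [0.5748, 0.199, 0.0688]
ee_rot: [[-0.992, 0.125, -0.004], [0.125, 0.992, -0.002], [0.004, -0.003, -1.0]]
wrist_force: [-1.2, 0.2, 0.3]
gripper_width: 0.406
[0.07 0.27 0.01] [ 3.430e+01  2.820e+01 -1.220e+01 -1.000e-01 -4.990e+01 -1.315e+02] 0.40583979312557233
```

View pics/w25c.png

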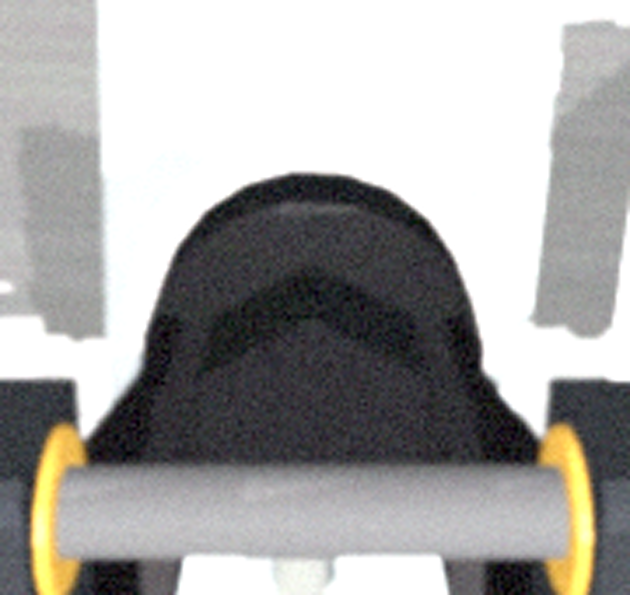

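The cap has turned 27° and the hexagon's point is still centred in the jaws. I'll go on to 60°.

```bash
python3 -m creep '[[0,0,0,0,0,0,0.035],[0,0,0,0,0,0,0.07],[0,0,0,0,0,0,0.105],[0,0,0,0,0,0,0.14],[0,0,0,0,0,0,0.175]]'; python3 -m creep '[[0,0,0,0,0,0,0],[0,0,0,0,0,0,0]]'; python3 - <<'E'
from h import *
s=r.sense(); R=s["ee_rot"];print(s["moment"].round(2),s["joints"].round(1),s["gripper_width"],"yaw",np.degrees(np.arctan2(R[1,1],R[0,1])))
im=r.capture("wrist")
cr=im[150:320,190:370].astype(float); cr=np.clip((cr-10)*2.5,0,255).astype(np.uint8)
cv2.imwrite("pics/w26c.png",cv2.resize(cr,None,fx=3.5,fy=3.5,interpolation=cv2.INTER_CUBIC))
E
```

```text
time_s: 21.43
tcp_pos: [0.5749, 0.1998, 0.0688]
ee_rot: [[-0.777, 0.63, -0.003], [0.63, 0.777, -0.001], [0.002, -0.003, -1.0]]
wrist_force: [0.8, 2.0, -0.8]
gripper_width: 0.406
time_s: 21.6
tcp_pos: [0.575, 0.1998, 0.0689]
ee_rot: [[-0.779, 0.627, -0.003], [0.627, 0.779, -0.001], [0.002, -0.003, -1.0]]
wrist_force: [-0.4, -0.0, -0.5]
gripper_width: 0.409
[ 0.05 -0.04 -0.01] [ 3.430e+01  2.820e+01 -1.210e+01 -1.000e-01 -4.980e+01 -1.631e+02] 0.4091045077832165 yaw 51.17692152994966
```

View pics/w26c.png

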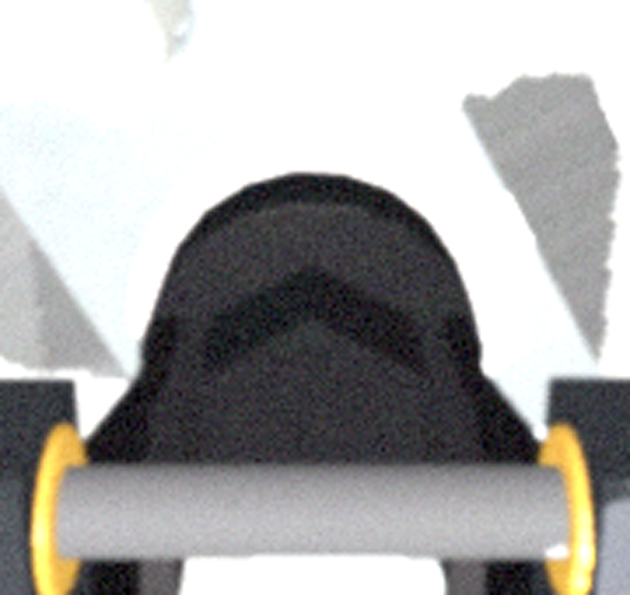

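It has turned 59° and the cap still sits square in the jaws. I'll start lifting gently and watch the force.

```bash
python3 -m creep '[[0,0,0,-0.008,0,0,0],[0,0,0,-0.016,0,0,0],[0,0,0,-0.025,0,0,0]]'
```

```text
time_s: 21.9
tcp_pos: [0.5749, 0.1998, 0.0764]
ee_rot: [[-0.779, 0.626, -0.003], [0.626, 0.779, -0.001], [0.002, -0.003, -1.0]]
wrist_force: [1.4, 0.3, -1.8]
gripper_width: 0.41
```

It is free: 7.5 mm up with only the cap's weight. I'll lift to about 11 cm.

```bash
python3 -m creep '[[0,0,0,-0.05,0,0,0],[0,0,0,-0.12,0,0,0],[0,0,0,-0.2,0,0,0],[0,0,0,-0.28,0,0,0],[0,0,0,-0.34,0,0,0]]';python3 -m creep '[[0,0,0,0.00,0,0,0],[0,0,0,0,0,0,0],[0,0,0,0,0,0,0],[0,0,0,0,0,0,0]]'; python3 - <<'E'
from h import *
s=r.sense(); print(s["tcp_pos"],s["joint_velocities"].round(2),s["gripper_width"],s["wrist_force"].round(1))
for n in ["side","scene","wrist"]:
    im=r.capture(n); cv2.imwrite(f"pics/{n}30.png",im)
a=cv2.imread("pics/side30.png")[60:260,200:400];b=cv2.imread("pics/scene30.png")[70:270,220:420]
cv2.imwrite("pics/end.png",np.hstack([cv2.resize(i,None,fx=2,fy=2,interpolation=cv2.INTER_CUBIC) for i in(a,b)]))
E
```

```text
time_s: 22.32
tcp_pos: [0.5756, 0.1997, 0.1808]
ee_rot: [[-0.78, 0.626, -0.002], [0.626, 0.78, -0.0], [0.001, -0.002, -1.0]]
wrist_force: [0.1, 0.0, -1.6]
gripper_width: 0.41
time_s: 22.65
tcp_pos: [0.5745, 0.1992, 0.1788]
ee_rot: [[-0.78, 0.626, -0.005], [0.626, 0.78, -0.002], [0.003, -0.005, -1.0]]
wrist_force: [-0.2, 1.2, -1.7]
gripper_width: 0.411
[0.57448146 0.19915672 0.17882853] [ 0.06  0.32  0.23  0.28 -0.1  -0.1 ] 0.41138180644080147 [-0.2  1.2 -1.7]
```

View pics/end.png

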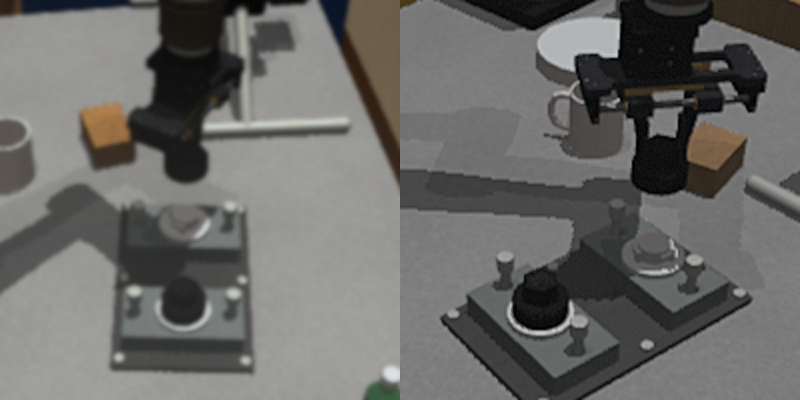

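View pics/wrist30.png

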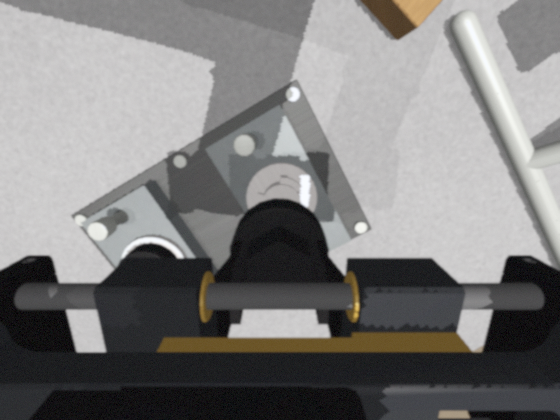

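The cap is held about 11 cm up, the boss is bare, and both pins stand in hub_a. I'll check numerically that their head height matches the other hub's pins.

```bash
python3 - <<'E'
import cv2,numpy as np
a=cv2.imread("pics/scene30.png")
cr=np.clip(a[165:260,255:380].astype(float)*1.8,0,255).astype(np.uint8)
cv2.imwrite("pics/end2.png",cv2.resize(cr,None,fx=6,fy=6,interpolation=cv2.INTER_CUBIC))
E
```

```text
(no output)
```

View pics/end2.png

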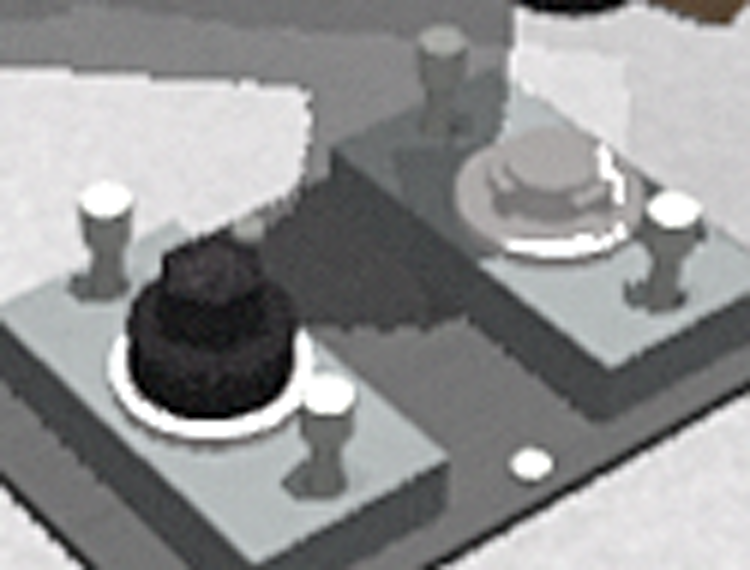

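Head to plate is 98 and 94 crop pixels for hub_a's pins, against 100 and 98 for the nearer reference hub, so they are seated. Handing in.

```bash
python3 -m creep '[[0,0,0,0,0,0,0],[0,0,0,0,0,0,0]]'; python3 - <<'E'
from h import *
s=r.sense(); print(s["time_s"],s["tcp_pos"],s["joint_velocities"].round(2),s["gripper_width"])
print(r.finish_job())
E
```

```text
time_s: 22.97
tcp_pos: [0.5747, 0.1992, 0.1784]
ee_rot: [[-0.78, 0.626, -0.006], [0.626, 0.78, -0.003], [0.003, -0.006, -1.0]]
wrist_force: [-0.0, -0.0, -1.8]
gripper_width: 0.409
22.9667 [0.57466404 0.19922712 0.17838523] [-0.04 -0.32  0.27  0.08  0.01 -0.1 ] 0.4091966735316946
the job is handed in; nothing more can be done
None
```

I put both steel pins from the holder into hub_a's empty bores, then turned its black cap loose and lifted it off. The job was handed in at about 23 s with the cap still in the gripper. No verdict is reported.

- **Pins:** each went to the bottom of its bore with a light push of 5–6 N, within 0.5 mm of the expected depth. In the last picture they stand as high as the pins in the other hub.
- **Cap:** it turned 59° clockwise seen from above without resistance, so I did not need to try the other way. It was held upright and still, about 11 cm above where it sat, with only its own weight on the wrist.
- **What went wrong or disagreed:**
  - **First grip:** it closed on nothing, because the fingertips sit about 2 cm higher than the description says; I gripped lower and it held. The missed pin stayed in the holder.
  - **Second pin:** it hung about 2° tilted in the jaws, so I tilted the tool to match before inserting it.
  - **Pin spacing check:** one picture, taken while the arm was still settling, put the two seated pins 130 mm apart instead of 136 mm. I could not tell whether that was the picture or the pins leaning slightly in their bores.
- **Bystanders:** I never touched the green pin, bottle, mug or carton. I did not measure whether they had moved.

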